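# Set up the loupe arm and mirror for an inspection

## Robot

A 7-joint arm with a two-finger parallel gripper is mounted at the origin on a cart in front of the work surface, level with it; the furniture and walls round the work are solid. World frame = base frame: x ahead of the robot, y to its left, z up, the work surface at z = 0. Lengths are in m, angles in rad, forces in N, time in s.
With the tool pointing down it reaches from about 0.425 to 0.925 m from the base axis. Payload 6.8 kg.
Tool frame: the origin (TCP) lies midway between the tips of the shut fingers; the grasp point (between the pads) lies 19 mm behind it; z points along the fingers, y is the direction in which the jaws open and shut (so a half turn about z gives the same grasp; the last joint's range is limited). The gripper opens to 85 mm and grips with 20 to 120 N. Pads are 22 mm wide; open, the fingers measure 114 mm over their backs; the gripper's body (76 mm by 85 mm) begins 54 mm behind the grasp point. The pads swing forward as they close: fully open they stand 13 mm farther back than shut.
Start: joints at [1.149, 0.477, 0.022, 1.555, -0.011, 1.109, -0.083], TCP at [0.208, -0.642, 0.231] pointing down, gripper open.
Joint ranges: [-2.96, 2.96], [-0.34, 2.1], [-1.41, 1.46], [0.24, 2.44], [-1.37, 4.51], [0.17, 1.92], [-2.96, 2.96]. Speed limits (rad/s): [2.39, 2.39, 3.14, 3.14, 3.14, 3.14, 3.14].

## Interface

Orientations are given as a rotation vector (axis times angle).
In Python, from bench import r, imaging gives the robot as it stands.
- The arm moves only by the tool jog_arm, never from a script. Its argument "rows" is a list of rows, each an object with "delta_rot": the turn, a rotation vector about the tool's x, y, z in degrees, a list of three; "xyz": the shift along the tool's x, y, z in cm, a list of three; "fingers": the closure, from 0 (fully open) to 1 (shut). A call has exactly 5 rows; each row is the pose to reach, as a shift and turn from the pose measured when the call began, along the tool's axes at that moment; what a row does not reach only later rows make up. A row lasts 1/12 s, in which the tool goes at most 41.7 mm and 7.16 degrees, less where a joint would pass 70% of its speed; a pose out of reach is approached as far as the arm can. A call with a gripper value outside its range is refused whole. The fingers move at their own pace and stop on an object; "grip_force" is the grip in N (left out, the last holds). Time passes only in rows, so rows that repeat a pose let the fingers close, or fill a call up. It gives the time, the measured TCP pose, the force and the opening at its end, in the units of the state.
- r.get_obs(): the state, without advancing time (a new reading comes with each control period).
- imaging.grab_frame(name): name is "side" or "top" or "wrist"; returns the picture (400x640x3 uint8, blue, green, red); there is no depth.
- imaging.camera_info(name): a dict with "camera_matrix" (3x3 intrinsics, pixels), "k1" (the pictures are not rectified: a ray, as slopes to the right and down, at radius r is drawn at 1 + k1 r^2 times it, then the intrinsics apply), "xyz" and "attitude" of the camera in the world. Camera axes: x right, y down, z forward; pixel columns grow to the right and rows downward; lengths in m; the calibration is good to about 2 mm. A picture is of the moment at which its call begins: read the wrist's pose just before it. camera_info takes no time and is no camera call; for the wrist camera it gives the pose at the moment of the call.
- r.hand_in(): hands the job in, once; it reports no verdict.
Trained networks look in the newest picture that a camera, given by its name, has taken for a name from the list of things; names that differ only in an ending like _2 or _b are one class to them, and where a whole thing is asked for, a point or a joint stands for the part that bears it (a point fixed in the world has none). Each returns a list of dicts, best first, with "conf" (0 to 1); they miss things now and then, are a little off and sometimes report something else, mostly with a low value. They report only what shows in the picture. A call takes as long as a camera call.
- imaging.find_in(camera, query): "position" ([column, row] in pixels, amid what is visible of it).
- imaging.cut_out(camera, query): "region" (400x640 bool, what is visible of it) and "position" ([column, row] in pixels, amid what is visible of it).
- imaging.tip_of(camera, query): "position" ([column, row] in pixels: a listed point, or the origin of a listed thing).
The state is a dict: "clock": time; "joints": joint angles; "qvel": joint speeds; "tau": joint torques, N m; "tcp_pos": TCP position; "orientation": TCP orientation; "contact_force": force on the tool from outside, world axes, zero at the start; "moment": the same for the moment, N m; "grip_width": finger opening in m.
Only numpy, scipy, OpenCV 4.12 (cv2) and the standard library are available. Lean on these libraries where they do the work, as an engineer would, in place of code of your own. Each camera call takes 0.05 s, during which the arm holds its last target.

## Task

Get the doming block (the steel cube with round hollows) ready for inspection where it stands: first put the loupe into the square window of the stand's swing arm, pressing lightly and turning it until its square foot drops fully home, and let go of it. Then swing the arm round until the loupe is centred over the doming block, and last tip the mirror back to 45 degrees, level with the red mark on its scale. Do not shift the three pieces that stand on the pads, and never let the loupe fall over.

Things in the scene. Friction and masses are not known exactly. Their poses are not given: they have to be found in the camera images.
- loupe: Upright black round loupe, 42 mm diameter, 50 mm tall, blue-white lens on top; 0.07 kg. Origin: underside centre of its brass foot; z up. Foot: 26 mm square, sides along x and y, 12 mm tall, lowest 4 mm tapering to 22 mm; barrel from 12 to 50 mm above the origin. Grip the barrel with the fingertips 16 mm or more above the origin, to clear the arm. Fits in any of four quarter turns.
- window (a point): Centre of the square through-window in the swing arm's outer end, at its top face, 72 mm above the bench. Window 29.5 mm square, sides along this frame's x and y (x towards the pivot, z up), in a 56 mm square aluminium plate 12 mm thick. A seated loupe rests with its barrel on the plate, the foot's underside 12 mm below this point.
- pivot (a point): Vertical pivot axis of the arm, at the arm's top face (72 mm above the bench), 160 mm from the window's centre. Between them a bar 16 mm wide, 12 mm thick (60 to 72 mm above the bench) can be pushed from either side, 25 to 130 mm from the pivot. The pivot's cap is 36 mm in diameter and rises to 80 mm above the bench.
- loupe_arm (a joint): Angle of the swing arm, rad, growing anticlockwise from above; 0 when it points to the stand's -x. Friction (0.5 N m) holds it where it is left: about 6 N at 80 mm from the pivot moves it. Range -1.7 to 1.5. It starts at -1.5 to -1.2, off all pads; the pads lie at -0.44, 0.26 and 0.96.
- stand: Fixed grey stand: base plate 235 x 300 mm, 6 mm thick, with three black round pads (72 mm in diameter) 160 mm from the post, under the path of the window, each with one piece on it. Origin: on the bench under the post's axis; x points away from the pads.
- doming_block: Steel cube, 42 mm, with round hollows in its faces, standing on one of the three pads (any of them); 0.5 kg. Origin: centre of its underside. Its top is 48 mm above the bench, 12 mm under the arm.
- steel_block: Flat polished steel block 64 x 64 x 20 mm on another pad; leave it. Origin: centre of its underside.
- copper_coil: Coil of copper wire, 67 mm in diameter, 8 mm high, on the remaining pad; leave it. Origin: centre of its underside.
- mirror_hinge (a point): Middle of the mirror's level hinge, 35 mm above the bench, in the plane of the glass. The frame turns with the mirror: x along the hinge, y out of the glass (towards the pads), z up the glass. The mirror is 104 mm wide and reaches 86 mm from the hinge; its fixed base is 150 mm wide. On the base's +x side a white quarter-circle scale, 50 mm radius, has a red mark at 45 degrees.
- mirror_edge (a point): Middle of the mirror's upper edge, 86 mm from the hinge, in the plane of the glass; axes as at mirror_hinge.
- mirror (a joint): Lean of the mirror, rad: 0 upright, growing as its top tips back away from the pads; 0.785 is 45 degrees. Starts between 0 and 0.2, range -0.1 to 1.45. Friction (0.16 N m) holds it where it is left: about 3 N, 50 mm above the hinge, moves it.

How it is judged:
On the way, in this order (a step that is already met when the one before it is completed fails the run):
1. the loupe's foot is fully home in the arm's window and the loupe is let go (z of loupe in the frame of window below -0.009 m and horizontal distance between loupe and window below 0.005 m and angle between loupe's own z axis and vertical below 0.12 rad and contact force between the fingers and loupe below 0.05 N), for 0.2 s.
2. the arm is swung until the loupe, still home, is centred over the doming block (z of loupe in the frame of window below -0.009 m and horizontal distance between loupe and window below 0.005 m and angle between loupe's own z axis and vertical below 0.12 rad and horizontal distance between loupe and doming_block below 0.014 m), for 0.2 s.
3. the mirror is tipped back to 45 degrees (value of joint mirror between 0.665 and 0.905 rad), for 0.2 s.
At the end, for the whole second after the job is handed in: The loupe sits home in the window (foot 9 mm or more below the arm's top face, within 5 mm of its centre, upright within 0.12 rad), its axis within 14 mm of the doming block's centre from above; the mirror leans 45 degrees within 0.12 rad; arm and mirror at rest (all of step 2 and all of step 3 and velocity of joint mirror between -0.03 and 0.03 rad/s and velocity of joint loupe_arm between -0.03 and 0.03 rad/s); the robot touches nothing.
It fails at once if a piece on the pads is shifted by more than 10 mm (distance of any of doming_block, steel_block, copper_coil from where it was at the start of the episode above 0.01 m).
It fails at once if the loupe falls over (tilts beyond about 45 degrees) (angle between loupe's own z axis and vertical above 0.8 rad).
It also fails if it takes over 64 s, if anything falls off the work surface, if the arm or the gripper's body presses on something with over 40 N, if the wrist force passes 120 N, or if a joint passes its speed limit or range.

## Working session

There is one attempt and no reset: what is moved stays moved. The work goes in short steps, Python scripts to look and compute and a tool call to move; the robot and the scene stay as the last step left them, time stands still between calls to the robot, and variables do not carry over. Pictures are saved under pics/ and viewed, and the job is handed in when it is done.

Besides the shell and the picture viewer there is one more tool, called after ">>>" by a JSON object that holds its "fn" and its "kwargs". jog_arm: Moves the arm, as the interface text tells. Its arguments: {"type":"object","properties":{"rows":{"type":"array","items":{"type":"object","properties":{"delta_rot":{"type":"array","items":{"type":"number"}},"xyz":{"type":"array","items":{"type":"number"}},"fingers":{"type":"number"}}}},"grip_force":{"type":"number"}},"required":["rows"]}

```bash
ls; mkdir -p pics; python3 - <<'E'
from bench import r, imaging
import cv2
o=r.get_obs()
for k,v in o.items(): print(k,v)
for n in ["side","top","wrist"]:
    i=imaging.camera_info(n); print(n,i)
    cv2.imwrite(f"pics/{n}0.png",imaging.grab_frame(n))
    for q in ["loupe","window","pivot","stand","doming_block","steel_block","copper_coil","mirror_hinge","mirror_edge"]:
        t=imaging.tip_of(n,q)
        print(n,q,[( [round(float(x),1) for x in d["position"]],round(d["conf"],2)) for d in t[:3]])
print(r.get_obs()["clock"])
E
```

```text
pics
clock 0.0
joints [ 1.14890634  0.4778068   0.02230769  1.55645975 -0.0114717   1.10926646
 -0.0830886 ]
qvel [ 5.25950339e-04  7.83494323e-05  5.33458178e-04  8.00276274e-05
 -1.37311155e-03  1.63429613e-03 -2.34680160e-03]
tau [ 6.48267292e-05 -5.96452403e+01  1.60780896e+00 -2.81194693e+01
  1.23879997e-02  9.43841762e-03  1.43794864e-05]
tcp_pos [ 0.20816541 -0.6414826   0.23031709]
orientation [-3.10124684e+00 -4.90719923e-01  6.68826459e-04]
contact_force [-0.54709194 -0.20729601  0.58362291]
moment [ 0.00191642 -0.01154481  0.0583802 ]
grip_width 0.08527752172691752
side {'camera_matrix': array([[399.69687476,   0.        , 317.38034604],
       [  0.        , 399.69687476, 202.28111717],
       [  0.        ,   0.        ,   1.        ]]), 'k1': -0.07140625313993983, 'xyz': array([0.40603447, 0.99736307, 0.53264359]), 'attitude': array([-0.10799914,  2.56826458, -1.70559793])}
side loupe [([341.5, 311.8], 0.56)]
side window [([299.3, 245.8], 0.83)]
side pivot [([280.8, 213.8], 0.98), ([339.8, 235.4], 0.18)]
side stand [([282.9, 244.3], 0.8)]
side doming_block [([316.0, 16
[... 805 characters left out ...]
45.3], 0.64)]
top copper_coil [([356.4, 212.3], 0.53), ([414.9, 197.3], 0.24)]
top mirror_hinge [([396.3, 202.0], 0.9), ([301.4, 189.8], 0.71), ([202.3, 247.6], 0.44)]
top mirror_edge [([411.8, 197.7], 0.69)]
wrist {'camera_matrix': array([[276.88017311,   0.        , 315.35426842],
       [  0.        , 276.88017311, 199.29595915],
       [  0.        ,   0.        ,   1.        ]]), 'k1': -0.023951754902977, 'xyz': array([ 0.28861472, -0.61542602,  0.3738232 ]), 'attitude': array([ 2.31283303, -1.68212065, -0.28191013])}
wrist loupe []
wrist window []
wrist pivot []
wrist stand []
wrist doming_block []
wrist steel_block []
wrist copper_coil []
wrist mirror_hinge []
wrist mirror_edge []
1.5
```

View pics/side0.png

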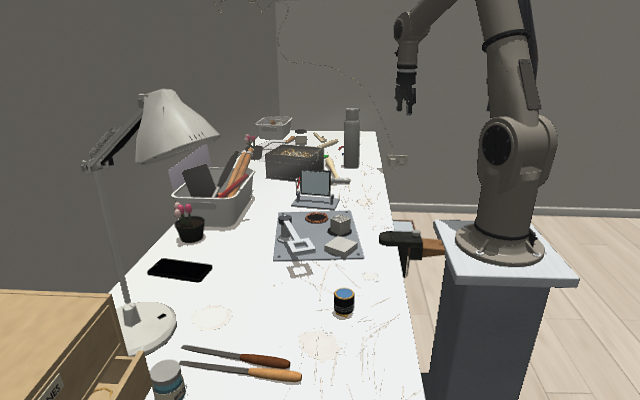

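View pics/top0.png

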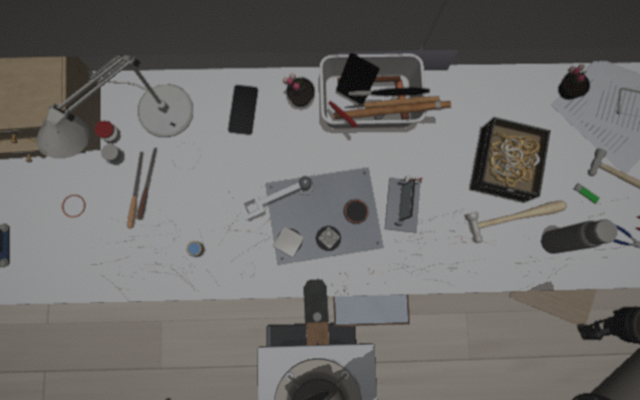

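```bash
cat > h.py <<'E'
from bench import r, imaging
import numpy as np, cv2
from scipy.spatial.transform import Rotation as R
def ray(info,px):
    K=info["camera_matrix"]; k=info["k1"]
    d=np.array([k,0,0,0,0.])
    # r-> r(1+k1 r^2): OpenCV model
    n=cv2.undistortPoints(np.array([[px]],float),K,d[:5])[0,0]
    v=R.from_rotvec(info["attitude"]).apply([n[0],n[1],1.0])
    return np.array(info["xyz"]),v
def at_z(cam,px,z):
    c,v=ray(imaging.camera_info(cam) if isinstance(cam,str) else cam,px)
    return c+v*(z-c[2])/v[2]
def proj(cam,p):
    i=imaging.camera_info(cam) if isinstance(cam,str) else cam
    q=R.from_rotvec(i["attitude"]).inv().apply(np.array(p)-i["xyz"])
    n=q[:2]/q[2]; n=n*(1+i["k1"]*(n@n))
    K=i["camera_matrix"]; return np.array([K[0,0]*n[0]+K[0,2],K[1,1]*n[1]+K[1,2]])
E
python3 - <<'E'
from h import *
np.set_printoptions(precision=4,suppress=True)
for n,px,z in [("loupe",(198,253.2),0),("window",(248.2,208.3),.072),("pivot",(306.1,182.4),.072),("doming",(327.4,241.1),.006),("steel",(288,245.3),.006),("coil",(356.4,212.3),.006),("hinge",(396.3,202),.035),("edge",(411.8,197.7),.12)]:
    print("top",n,at_z("top",px,z))
for n,px,z in [("loupe",(341.5,311.8),0),("window",(299.3,245.8),.072),("pivot",(280.8,213.8),.072),("doming",(340.6,232.1),.006),("steel",(341.2,249.1),.006),("coil",(314.5,218.2),.006),("hinge",(314.4,193),.035),("edge",(315.3,169),.12)]:
    print("side",n,at_z("side",px,z))
E
```

```text
top loupe [0.4093 0.3204 0.    ]
top window [0.5207 0.1729 0.072 ]
top pivot [0.5884 0.0152 0.072 ]
top doming [ 0.4334 -0.0412  0.006 ]
top steel [0.4245 0.0691 0.006 ]
top coil [ 0.5129 -0.126   0.006 ]
top hinge [ 0.5347 -0.2353  0.035 ]
top edge [ 0.5305 -0.2601  0.12  ]
side loupe [0.4209 0.3198 0.    ]
side window [0.527  0.1739 0.072 ]
side pivot [ 0.6025 -0.004   0.072 ]
side doming [ 0.4359 -0.0335  0.006 ]
side steel [0.4307 0.0656 0.006 ]
side coil [ 0.5202 -0.1223  0.006 ]
side hinge [ 0.5337 -0.2617  0.035 ]
side edge [ 0.5299 -0.2639  0.12  ]
```

The side and top views show the loupe at about (0.415, 0.32), the window near (0.52, 0.173) and the doming block on the middle pad near (0.435, −0.037). The mirror is near (0.53, −0.25). I'll travel there in an arc around the base.

```bash
cat >> h.py <<'E'
def plan(*wps, yaw=0.0):
    """world targets -> tool-frame cm from current pose"""
    o=r.get_obs(); Rt=R.from_rotvec(o["orientation"])
    print("clk",round(o["clock"],2),"tcp",np.round(o["tcp_pos"],4),"rot\n",np.round(Rt.as_matrix(),3),"F",np.round(o["contact_force"],1),"j",np.round(o["joints"],2),"gw",round(o["grip_width"],4))
    for w in wps: print(w,"->cm",np.round(Rt.inv().apply(np.array(w)-o["tcp_pos"])*100,2))
E
python3 - <<'E'
from h import *
plan((.29,-.57,.28),(.36,-.50,.31),(.50,-.35,.31))
E
```

```text
clk 1.5 tcp [ 0.2084 -0.6421  0.2313] rot
 [[ 0.951  0.309  0.   ]
 [ 0.309 -0.951 -0.   ]
 [ 0.     0.    -1.   ]] F [-0.2  0.  -0.2] j [ 1.15  0.48  0.02  1.56 -0.01  1.11 -0.08] gw 0.0854
(0.29, -0.57, 0.28) ->cm [ 9.99 -4.34 -4.87]
(0.36, -0.5, 0.31) ->cm [18.81 -8.83 -7.87]
(0.5, -0.35, 0.31) ->cm [ 36.75 -18.78  -7.87]
```

>>> {"fn": "jog_arm", "kwargs": {"rows": [{"xyz": [4, -2, -3]}, {"xyz": [8, -4, -5]}, {"xyz": [11.5, -5.5, -7]}, {"xyz": [15, -7, -8]}, {"xyz": [18.8, -8.8, -8]}]}}

```text
$.rows[0]: bad value
```

>>> {"fn": "jog_arm", "kwargs": {"rows": [{"xyz": [3.6, -2], "delta_rot": [0, 0, 0]}, {"xyz": [7.2, -4, 0]}, {"xyz": [10.8, -6, 0]}, {"xyz": [14.4, -8, 0]}, {"xyz": [18, -10, 0]}]}}

```text
$.rows[0]: bad value
```

>>> {"fn": "jog_arm", "kwargs": {"rows": [{"xyz": [4, -2, -3], "delta_rot": [0, 0, 0], "fingers": 0}, {"xyz": [8, -4, -5], "delta_rot": [0, 0, 0], "fingers": 0}, {"xyz": [11.5, -5.5, -7], "delta_rot": [0, 0, 0], "fingers": 0}, {"xyz": [15, -7, -8], "delta_rot": [0, 0, 0], "fingers": 0}, {"xyz": [18.8, -8.8, -8], "delta_rot": [0, 0, 0], "fingers": 0}]}}

```text
clock: 1.92
tcp_pos: [0.3484, -0.5124, 0.3126]
orientation: [3.099, 0.488, 0.003]
contact_force: [0.8, -1.2, 0.5]
grip_width: 0.0855
```

>>> {"fn": "jog_arm", "kwargs": {"rows": [{"xyz": [3.6, -2, 0], "delta_rot": [0, 0, 0], "fingers": 0}, {"xyz": [7.2, -4, 0], "delta_rot": [0, 0, 0], "fingers": 0}, {"xyz": [10.8, -6, 0], "delta_rot": [0, 0, 0], "fingers": 0}, {"xyz": [14.4, -8, 0], "delta_rot": [0, 0, 0], "fingers": 0}, {"xyz": [18, -10, 0], "delta_rot": [0, 0, 0], "fingers": 0}]}}

```text
clock: 2.33
tcp_pos: [0.49, -0.3603, 0.3128]
orientation: [3.099, 0.488, 0.004]
contact_force: [0.8, -0.4, -0.5]
grip_width: 0.0852
```

>>> {"fn": "jog_arm", "kwargs": {"rows": [{"xyz": [2, -3.6, 0], "delta_rot": [0, 0, 0], "fingers": 0}, {"xyz": [4, -7.2, 0], "delta_rot": [0, 0, 0], "fingers": 0}, {"xyz": [6, -10.8, 0], "delta_rot": [0, 0, 0], "fingers": 0}, {"xyz": [8, -14.4, 0], "delta_rot": [0, 0, 0], "fingers": 0}, {"xyz": [10, -18, 0], "delta_rot": [0, 0, 0], "fingers": 0}]}}

```text
clock: 2.75
tcp_pos: [0.5299, -0.1563, 0.3123]
orientation: [3.098, 0.488, 0.005]
contact_force: [0.7, -0.9, 0.7]
grip_width: 0.0856
```

>>> {"fn": "jog_arm", "kwargs": {"rows": [{"xyz": [1, -3.7, 0], "delta_rot": [0, 0, 0], "fingers": 0}, {"xyz": [2, -7.4, 0], "delta_rot": [0, 0, 0], "fingers": 0}, {"xyz": [3, -11, 0], "delta_rot": [0, 0, 0], "fingers": 0}, {"xyz": [4, -14.5, 0], "delta_rot": [0, 0, 0], "fingers": 0}, {"xyz": [5, -18, 0], "delta_rot": [0, 0, 0], "fingers": 0}]}}

```text
clock: 3.17
tcp_pos: [0.5219, 0.0321, 0.3117]
orientation: [3.098, 0.488, 0.006]
contact_force: [0.5, -0.6, -0.4]
grip_width: 0.0853
```

```bash
cat > look.py <<'E'
from h import *
import sys
tag=sys.argv[1]
o=r.get_obs(); info=imaging.camera_info("wrist")
im=imaging.grab_frame("wrist"); cv2.imwrite(f"pics/{tag}.png",im)
Z=dict(loupe=0,window=.072,pivot=.072,doming_block=.006,steel_block=.006,copper_coil=.006,mirror_hinge=.035,mirror_edge=.12)
for q in sys.argv[2:]:
    for d in imaging.tip_of("wrist",q)[:2]:
        print(q,np.round(d["position"],1),round(d["conf"],2),np.round(at_z(info,d["position"],Z[q]),4))
print("cam",np.round(info["xyz"],3),np.round(R.from_rotvec(info["attitude"]).as_matrix()[:,2],2)); 
plan()
E
python3 look.py w1 window pivot doming_block steel_block copper_coil
```

```text
window [222.7 137.1] 0.87 [0.5244 0.1644 0.072 ]
pivot [334.9 123.9] 0.84 [0.5873 0.0249 0.072 ]
doming_block [341.8 216.6] 0.69 [ 0.4401 -0.044   0.006 ]
steel_block [277.  203.8] 0.9 [0.4285 0.0702 0.006 ]
copper_coil [399.6 192.4] 0.53 [ 0.512 -0.123  0.006]
cam [0.602 0.059 0.454] [-0.31 -0.1  -0.95]
clk 3.47 tcp [0.5223 0.029  0.3114] rot
 [[ 0.952  0.305  0.004]
 [ 0.305 -0.952 -0.005]
 [ 0.002  0.006 -1.   ]] F [ 0.2 -0.1  0.7] j [ 0.15  0.18 -0.38  1.8   0.08  1.18 -1.51] gw 0.0854
```

View pics/w1.png

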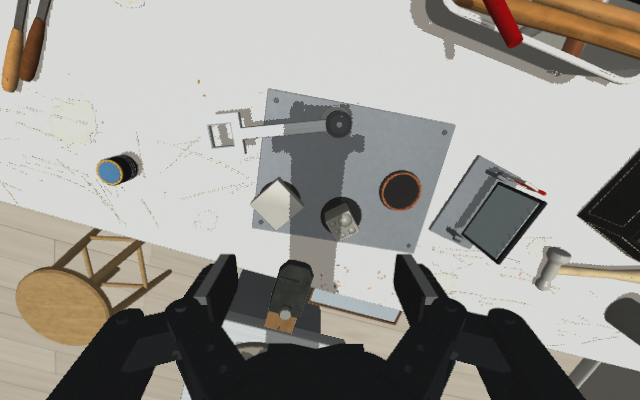

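The wrist view shows the window near (225,132), the pivot cap near (339,121), the loupe near (117,169) and the doming block near (342,218). I'll zoom in to refine these.

```bash
python3 - <<'E'
import cv2
im=cv2.imread("pics/w1.png")
a=cv2.resize(im[95:165,195:365],None,fx=4.6,fy=4.6,interpolation=cv2.INTER_CUBIC)
cv2.imwrite("pics/w1z.png",a)
E
```

```text
(no output)
```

View pics/w1z.png

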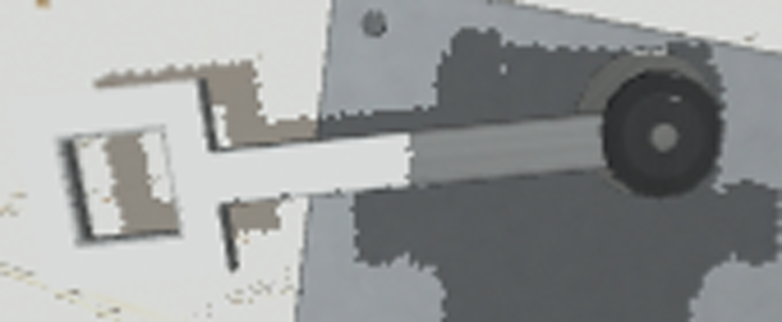

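```bash
python3 - <<'E'
from h import *
info=imaging.camera_info("wrist")
f=lambda u,v:(195+u/4.6,95+v/4.6)
w=[at_z(info,f(*p),.072) for p in [(60,138),(80,243),(183,235),(165,127)]]
for i in range(4): print(np.round(w[i],4), np.linalg.norm(w[i]-w[i-1]))
c=np.mean(w,0); p=at_z(info,f(662,137),.082)
print(c,p,np.linalg.norm((c-p)[:2]),np.degrees(np.arctan2(*(p-c)[[1,0]])))
d=w[3]-w[0]+w[2]-w[1]; print(np.degrees(np.arctan2(d[1],d[0])))
print(at_z(info,(103,171),.05), proj("top",[.415,.32,.05]),proj("side",[.415,.32,.05]))
plan((.45,.16,.31),(.415,.27,.28))
E
```

```text
[0.5348 0.183  0.072 ] 0.031095432433624576
[0.5065 0.1716 0.072 ] 0.030542829260060023
[0.5181 0.1427 0.072 ] 0.031135669037185947
[0.5471 0.1545 0.072 ] 0.031248863839759968
[0.52663351 0.16294243 0.072     ] [0.58849555 0.01715307 0.082     ] 0.1583712458326318 -67.00728288454859
-67.45262350018824
[0.41711806 0.32983637 0.05      ] [194.58061739 249.63904073] [344.83596478 292.15075054]
clk 3.47 tcp [0.5223 0.029  0.3114] rot
 [[ 0.952  0.305  0.004]
 [ 0.305 -0.952 -0.005]
 [ 0.002  0.006 -1.   ]] F [ 0.2 -0.1  0.7] j [ 0.15  0.18 -0.38  1.8   0.08  1.18 -1.51] gw 0.0854
(0.45, 0.16, 0.31) ->cm [ -2.88 -14.69   0.04]
(0.415, 0.27, 0.28) ->cm [ -2.86 -26.25   2.97]
```

>>> {"fn": "jog_arm", "kwargs": {"rows": [{"xyz": [-0.6, -3, 0], "delta_rot": [0, 0, -7], "fingers": 0}, {"xyz": [-1.2, -6, 0], "delta_rot": [0, 0, -14], "fingers": 0}, {"xyz": [-1.8, -9, 0], "delta_rot": [0, 0, -21], "fingers": 0}, {"xyz": [-2.4, -12, 0], "delta_rot": [0, 0, -28], "fingers": 0}, {"xyz": [-3, -15, 0], "delta_rot": [0, 0, -35], "fingers": 0}]}}

```text
clock: 3.88
tcp_pos: [0.4478, 0.1619, 0.3104]
orientation: [2.806, 1.397, 0.001]
contact_force: [-0.2, 0.7, -0.2]
grip_width: 0.0852
```

```bash
python3 - <<'E'
from h import *
plan((.415,.26,.27),(.415,.32,.2))
E
```

```text
clk 3.88 tcp [0.4478 0.1619 0.3104] rot
 [[ 0.603  0.798  0.004]
 [ 0.798 -0.603 -0.006]
 [-0.002  0.007 -1.   ]] F [-0.2  0.7 -0.2] j [ 0.03  0.11 -0.55  1.88  0.07  1.17 -1.19] gw 0.0852
(0.415, 0.26, 0.27) ->cm [ 5.86 -8.55  3.97]
(0.415, 0.32, 0.2) ->cm [ 10.66 -12.22  10.94]
```

>>> {"fn": "jog_arm", "kwargs": {"rows": [{"xyz": [1.5, -2.2, 1], "delta_rot": [0, 0, -5], "fingers": 0}, {"xyz": [3, -4.4, 2], "delta_rot": [0, 0, -10], "fingers": 0}, {"xyz": [4.5, -6.6, 3], "delta_rot": [0, 0, -15], "fingers": 0}, {"xyz": [5.9, -8.6, 4], "delta_rot": [0, 0, -20], "fingers": 0}, {"xyz": [5.9, -8.6, 4], "delta_rot": [0, 0, -20], "fingers": 0}]}}

```text
clock: 4.3
tcp_pos: [0.4128, 0.2634, 0.2683]
orientation: [2.516, 1.874, -0.003]
contact_force: [-0.4, 0.1, -0.4]
grip_width: 0.0852
```

```bash
python3 look.py w2 loupe window pivot
```

```text
loupe [305.8 120.9] 0.56 [0.4178 0.3256 0.    ]
window [418.5 218.1] 0.88 [0.5279 0.167  0.072 ]
pivot [474.7 295.6] 0.66 [0.5882 0.0175 0.072 ]
pivot [420.9 217.2] 0.43 [0.5312 0.1674 0.072 ]
cam [0.437 0.345 0.41 ] [-0.09 -0.32 -0.94]
clk 4.5 tcp [0.4161 0.2589 0.2698] rot
 [[ 0.298  0.955  0.004]
 [ 0.955 -0.298 -0.006]
 [-0.005  0.006 -1.   ]] F [-0.2 -0.5 -0.3] j [-0.1   0.19 -0.66  1.9   0.14  1.09 -1.12] gw 0.0853
```

View pics/w2.png

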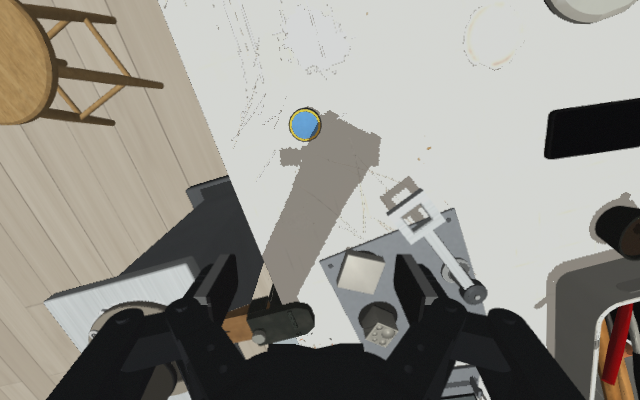

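```bash
python3 - <<'E'
from h import *
im=cv2.imread("pics/w2.png"); hsv=cv2.cvtColor(im,cv2.COLOR_BGR2HSV)
sub=np.zeros(im.shape[:2],bool); sub[100:150,280:330]=1
m=(hsv[...,1]>80)&sub&(hsv[...,2]>60)
n,l,s,c=cv2.connectedComponentsWithStats(m.astype(np.uint8))
k=1+np.argmax(s[1:,4]); print(s[k],c[k])
x,y,w,h,_=s[k]; ctr=(x+(w-1)/2,y+(h-1)/2)
info=imaging.camera_info("wrist")
p=at_z(info,ctr,.05);print(ctr,p, np.linalg.norm(at_z(info,(x,ctr[1]),.05)-at_z(info,(x+w,ctr[1]),.05)))
plan((p[0],p[1],.13),(p[0],p[1],.03))
E
```

```text
[289 109  32  32 770] [304.52987013 124.42727273]
(np.float64(304.5), np.float64(124.5)) [0.42186692 0.3192256  0.05      ] 0.04054694229170318
clk 4.5 tcp [0.4161 0.2589 0.2698] rot
 [[ 0.298  0.955  0.004]
 [ 0.955 -0.298 -0.006]
 [-0.005  0.006 -1.   ]] F [-0.2 -0.5 -0.3] j [-0.1   0.19 -0.66  1.9   0.14  1.09 -1.12] gw 0.0853
(np.float64(0.4218669238293302), np.float64(0.31922559522603694), 0.13) ->cm [ 6.   -1.33 13.95]
(np.float64(0.4218669238293302), np.float64(0.31922559522603694), 0.03) ->cm [ 6.05 -1.39 23.95]
```

>>> {"fn": "jog_arm", "kwargs": {"rows": [{"xyz": [1.5, -0.3, 3.5], "delta_rot": [0, 0, 0], "fingers": 0}, {"xyz": [3, -0.7, 7], "delta_rot": [0, 0, 0], "fingers": 0}, {"xyz": [4.5, -1, 10.5], "delta_rot": [0, 0, 0], "fingers": 0}, {"xyz": [6, -1.4, 14], "delta_rot": [0, 0, 0], "fingers": 0}, {"xyz": [6, -1.4, 15.5], "delta_rot": [0, 0, 0], "fingers": 0}]}}

```text
clock: 4.92
tcp_pos: [0.4209, 0.3193, 0.111]
orientation: [2.526, 1.856, -0.005]
contact_force: [0.4, -0.1, 0.4]
grip_width: 0.0857
```

```bash
python3 look.py w3; python3 - <<'E'
from h import *
plan((.4219,.3192,.018))
E
```

```text
cam [0.446 0.401 0.253] [-0.1  -0.32 -0.94]
clk 4.97 tcp [0.4202 0.3171 0.1095] rot
 [[ 0.299  0.954 -0.001]
 [ 0.954 -0.299 -0.01 ]
 [-0.01   0.002 -1.   ]] F [-1.8  0.1 -1.8] j [-0.29  0.46 -0.6   1.98  0.36  0.81 -1.4 ] gw 0.0852
clk 4.97 tcp [0.4202 0.3171 0.1095] rot
 [[ 0.299  0.954 -0.001]
 [ 0.954 -0.299 -0.01 ]
 [-0.01   0.002 -1.   ]] F [-1.8  0.1 -1.8] j [-0.29  0.46 -0.6   1.98  0.36  0.81 -1.4 ] gw 0.0852
(0.4219, 0.3192, 0.018) ->cm [0.35 0.09 9.15]
```

View pics/w3.png

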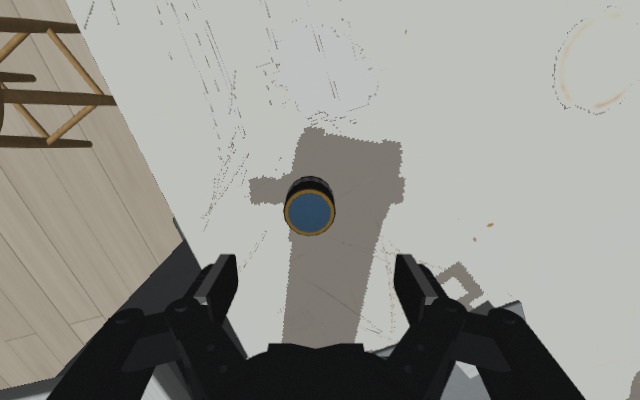

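The lens is centred at about (310,213), between the fingers and slightly left. I'll recompute its position.

```bash
python3 - <<'E'
from h import *
info=imaging.camera_info("wrist")
p=at_z(info,(309.5,212.5),.05);print(p)
a,b=at_z(info,(284.5,212),.05),at_z(info,(335.5,212),.05); print(np.linalg.norm(a-b))
plan((p[0],p[1],.018))
E
```

```text
[0.41701037 0.32189165 0.05      ]
0.039994404333645296
clk 4.97 tcp [0.4202 0.3171 0.1095] rot
 [[ 0.299  0.954 -0.001]
 [ 0.954 -0.299 -0.01 ]
 [-0.01   0.002 -1.   ]] F [-1.8  0.1 -1.8] j [-0.29  0.46 -0.6   1.98  0.36  0.81 -1.4 ] gw 0.0852
(np.float64(0.4170103697493638), np.float64(0.3218916504428767), 0.018) ->cm [ 0.46 -0.46  9.15]
```

>>> {"fn": "jog_arm", "kwargs": {"rows": [{"xyz": [0.4, -0.4, 2.5], "delta_rot": [0, 0, 0], "fingers": 0}, {"xyz": [0.4, -0.4, 5], "delta_rot": [0, 0, 0], "fingers": 0}, {"xyz": [0.4, -0.4, 7.5], "delta_rot": [0, 0, 0], "fingers": 0}, {"xyz": [0.4, -0.4, 9.2], "delta_rot": [0, 0, 0], "fingers": 0}, {"xyz": [0.4, -0.4, 9.2], "delta_rot": [0, 0, 0], "fingers": 0}]}}

```text
clock: 5.38
tcp_pos: [0.4177, 0.3181, 0.0156]
orientation: [2.528, 1.85, -0.018]
contact_force: [-0.2, -0.8, -0.4]
grip_width: 0.0856
```

>>> {"fn": "jog_arm", "kwargs": {"rows": [{"xyz": [0, 0, 0], "delta_rot": [0, 0, 0], "fingers": 1}, {"xyz": [0, 0, 0], "delta_rot": [0, 0, 0], "fingers": 1}, {"xyz": [0, 0, 0], "delta_rot": [0, 0, 0], "fingers": 1}, {"xyz": [0, 0, 0], "delta_rot": [0, 0, 0], "fingers": 1}, {"xyz": [0, 0, 0], "delta_rot": [0, 0, 0], "fingers": 1}], "grip_force": 25}}

```text
clock: 5.8
tcp_pos: [0.4188, 0.3185, 0.0172]
orientation: [2.528, 1.848, -0.014]
contact_force: [0.2, 0.1, 6.2]
grip_width: 0.0414
```

```bash
python3 look.py w4; python3 - <<'E'
from h import *
cv2.imwrite("pics/s4.png",cv2.resize(imaging.grab_frame("side")[240:360,280:440],None,fx=4,fy=4))
E
```

```text
cam [0.445 0.401 0.159] [-0.1  -0.32 -0.94]
clk 5.85 tcp [0.4188 0.3185 0.0172] rot
 [[ 0.303  0.953 -0.001]
 [ 0.953 -0.303 -0.013]
 [-0.013  0.003 -1.   ]] F [-0.7 -1.7  5.3] j [-0.37  0.6  -0.51  2.03  0.49  0.65 -1.52] gw 0.0413
```

View pics/w4.png

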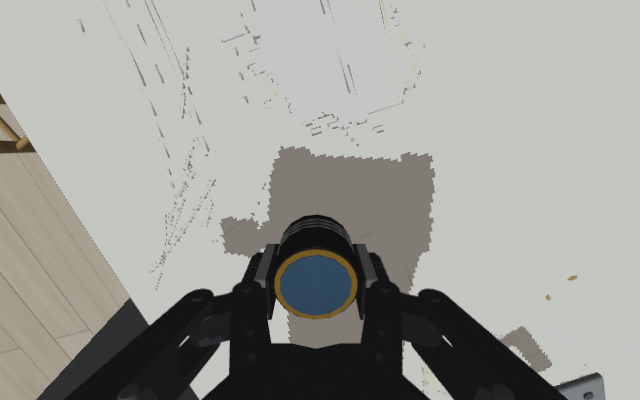

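View pics/s4.png

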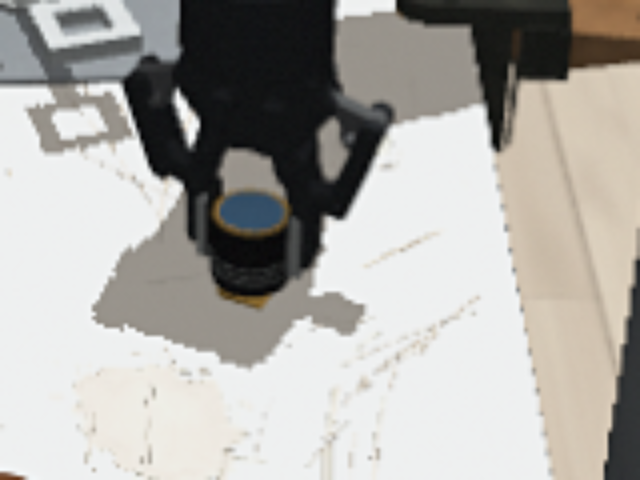

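Grasped: the opening reads 41.4 mm and the lens is centred between the pads at (316,284). A corner of the brass foot shows in the side view. I'll lift it next.

>>> {"fn": "jog_arm", "kwargs": {"rows": [{"xyz": [0, 0, -2], "delta_rot": [0, 0, 0], "fingers": 1}, {"xyz": [0, 0, -5], "delta_rot": [0, 0, 0], "fingers": 1}, {"xyz": [0, 0, -8], "delta_rot": [0, 0, 0], "fingers": 1}, {"xyz": [0, 0, -11], "delta_rot": [0, 0, 0], "fingers": 1}, {"xyz": [0, 0, -11], "delta_rot": [0, 0, 0], "fingers": 1}]}}

```text
clock: 6.32
tcp_pos: [0.4215, 0.3229, 0.1334]
orientation: [2.528, 1.849, 0.002]
contact_force: [0.7, 1.3, -1.1]
grip_width: 0.0417
```

```bash
python3 - <<'E'
from h import *
info=imaging.camera_info("wrist"); o=r.get_obs()
im=imaging.grab_frame("wrist"); cv2.imwrite("pics/w5.png",im)
s=imaging.grab_frame("side")
for q in ["loupe"]:
    print(imaging.tip_of("side",q))
u=proj("side",o["tcp_pos"]).astype(int);print(u)
cv2.imwrite("pics/s5.png",cv2.resize(s[u[1]-40:u[1]+40,u[0]-50:u[0]+50],None,fx=8,fy=7.5,interpolation=cv2.INTER_CUBIC)[:600])
hsv=cv2.cvtColor(im,cv2.COLOR_BGR2HSV)
m=(hsv[...,1]>70)&(hsv[...,2]>60); m[:230]=0;m[:,:260]=0;m[:,370:]=0
n,l,st,c=cv2.connectedComponentsWithStats(m.astype(np.uint8))
k=1+np.argmax(st[1:,4]);print(st[k],c[k])
e=cv2.fitEllipse(cv2.findContours((l==k).astype(np.uint8),0,1)[0][0]);print(e)
Rt=R.from_rotvec(o["orientation"])
# lens at TCP height? grasp: lens z rel: assume tool z offset -(0.05-0.017)=-0.033
c0,v=ray(info,e[0]); ct=Rt.inv().apply(c0-o["tcp_pos"]); vt=Rt.inv().apply(v)
t=(-0.033-ct[2])/vt[2]; print("lens in tool",ct+vt*t)
plan()
E
```

```text
[{'position': [339.4, 265.8], 'conf': 0.63}]
[342 257]
[ 274  249   84   70 4496] [315.44350534 283.56850534]
((315.455322265625, 283.6531677246094), (69.19397735595703, 82.82960510253906), 89.94052124023438)
lens in tool [ 0.00525907  0.000151   -0.033     ]
clk 6.47 tcp [0.4192 0.3197 0.1277] rot
 [[ 0.304  0.953  0.   ]
 [ 0.953 -0.303 -0.013]
 [-0.012  0.004 -1.   ]] F [-0.3  0.7 -0.8] j [-0.28  0.44 -0.62  1.96  0.34  0.85 -1.39] gw 0.0412
```

View pics/s5.png

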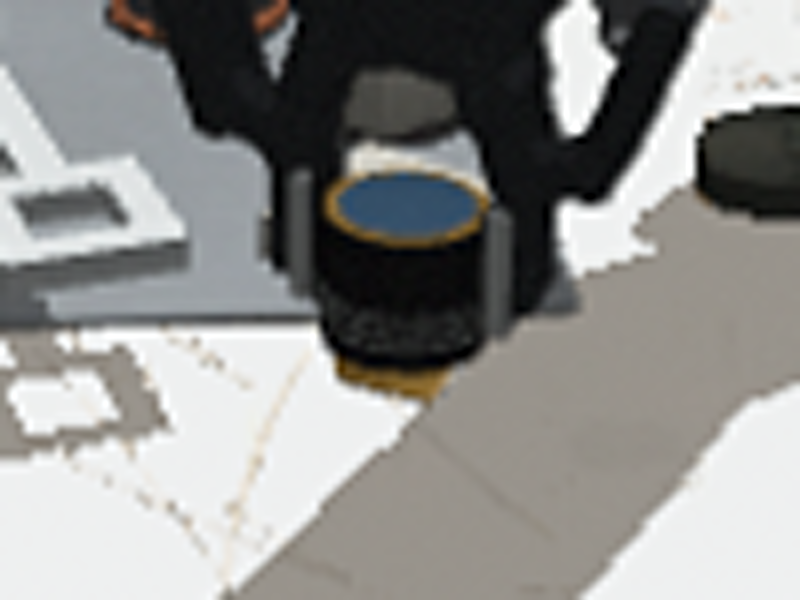

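```bash
python3 - <<'E'
from h import *
o=r.get_obs(); info=imaging.camera_info("wrist"); im=imaging.grab_frame("wrist")
s=imaging.grab_frame("side"); t_=imaging.grab_frame("top")
Rt=R.from_rotvec(o["orientation"])
def ell(im,box):
    x0,x1,y0,y1=box
    hsv=cv2.cvtColor(im,cv2.COLOR_BGR2HSV)
    m=np.zeros(im.shape[:2],np.uint8); m[y0:y1,x0:x1]=((hsv[...,1]>70)&(hsv[...,2]>60))[y0:y1,x0:x1]
    n,l,st,c=cv2.connectedComponentsWithStats(m); k=1+np.argmax(st[1:,4])
    cc=max(cv2.findContours((l==k).astype(np.uint8),0,1)[0],key=len)
    return cv2.fitEllipse(cc),st[k]
for nm,I,cam in (("wrist",im,info),("side",s,imaging.camera_info("side")),("top",t_,imaging.camera_info("top"))):
    if nm=="wrist": box=(260,370,230,330)
    else:
        u=proj(cam,o["tcp_pos"]+[0,0,.033]).astype(int); box=(u[0]-14,u[0]+14,u[1]-9,u[1]+9)
    try:e,st=ell(I,box)
    except Exception as ex: print(nm,ex);continue
    c0,v=ray(cam,e[0]); ct=Rt.inv().apply(c0-o["tcp_pos"]); vt=Rt.inv().apply(v)
    t=(-0.033-ct[2])/vt[2]; print(nm,e,st,"lens in tool mm",(ct+vt*t)*1000)
plan()
E
```

```text
wrist ((315.4620666503906, 283.67333984375), (69.2060317993164, 82.8188705444336), 90.0512466430664) [ 274  249   84   70 4492] lens in tool mm [  5.22705432   0.1391233  -33.        ]
side ((343.0874938964844, 245.87030029296875), (8.631103515625, 19.970537185668945), 92.16851043701172) [334 242  20   9 136] lens in tool mm [  6.28361963  -0.78809574 -33.        ]
top attempt to get argmax of an empty sequence
clk 6.62 tcp [0.4183 0.3192 0.1261] rot
 [[ 0.303  0.953 -0.003]
 [ 0.953 -0.303 -0.015]
 [-0.015  0.002 -1.   ]] F [-0.3 -0.1 -1.1] j [-0.28  0.44 -0.62  1.97  0.34  0.85 -1.39] gw 0.0418
```

Both cameras put the loupe axis at tool x ≈ +5.5 mm and y ≈ 0, with its underside 17 mm beyond the TCP. The foot's yaw is about 66°, against a window yaw of about 23° (mod 90). I'll turn about 45° anticlockwise on the way and hover where the wrist camera sees the window.

```bash
python3 - <<'E'
from h import *
plan((.49,.212,.155),(.56,.105,.165))
E
```

```text
clk 6.62 tcp [0.4183 0.3192 0.1261] rot
 [[ 0.303  0.953 -0.003]
 [ 0.953 -0.303 -0.015]
 [-0.015  0.002 -1.   ]] F [-0.3 -0.1 -1.1] j [-0.28  0.44 -0.62  1.97  0.34  0.85 -1.39] gw 0.0418
(0.49, 0.212, 0.155) ->cm [-8.08 10.09 -2.75]
(0.56, 0.105, 0.165) ->cm [-16.17  20.    -3.61]
```

>>> {"fn": "jog_arm", "kwargs": {"rows": [{"xyz": [-1.7, 2, -2], "delta_rot": [0, 0, -5], "fingers": 1}, {"xyz": [-3.4, 4, -3], "delta_rot": [0, 0, -10], "fingers": 1}, {"xyz": [-5, 6, -3], "delta_rot": [0, 0, -15], "fingers": 1}, {"xyz": [-6.5, 8, -3], "delta_rot": [0, 0, -20], "fingers": 1}, {"xyz": [-8.1, 10, -3], "delta_rot": [0, 0, -25], "fingers": 1}]}}

```text
clock: 7.03
tcp_pos: [0.4893, 0.211, 0.1567]
orientation: [2.064, 2.359, -0.022]
contact_force: [0.6, 1.1, -1.1]
grip_width: 0.0412
```

```bash
python3 - <<'E'
from h import *
plan((.56,.105,.165))
E
```

```text
clk 7.03 tcp [0.4893 0.211  0.1567] rot
 [[-0.133  0.991 -0.004]
 [ 0.991  0.133 -0.015]
 [-0.014 -0.006 -1.   ]] F [ 0.6  1.1 -1.1] j [ 0.03  0.42 -0.7   1.92  0.35  0.93 -0.71] gw 0.0412
(0.56, 0.105, 0.165) ->cm [-11.45   5.6   -0.7 ]
```

>>> {"fn": "jog_arm", "kwargs": {"rows": [{"xyz": [-2.8, 1.4, -0.2], "delta_rot": [0, 0, -5], "fingers": 1}, {"xyz": [-5.6, 2.8, -0.4], "delta_rot": [0, 0, -10], "fingers": 1}, {"xyz": [-8.4, 4.2, -0.6], "delta_rot": [0, 0, -15], "fingers": 1}, {"xyz": [-11.4, 5.6, -0.7], "delta_rot": [0, 0.8, -20], "fingers": 1}, {"xyz": [-11.4, 5.6, -0.7], "delta_rot": [0, 0.8, -20], "fingers": 1}]}}

```text
clock: 7.45
tcp_pos: [0.5634, 0.0968, 0.1633]
orientation: [-1.632, -2.678, 0.014]
contact_force: [0.7, -0.5, -0.9]
grip_width: 0.0411
```

```bash
cat > g.py <<'E'
from h import *
import sys,pickle
info=imaging.camera_info("wrist"); o=r.get_obs()
im=imaging.grab_frame("wrist"); cv2.imwrite(f"pics/{sys.argv[1]}.png",im)
pickle.dump((info,o),open(sys.argv[1]+".pkl","wb"))
for q in sys.argv[2:]:
    for d in imaging.tip_of("wrist",q)[:2]:
        print(q,np.round(d["position"],1),round(d["conf"],2),np.round(at_z(info,d["position"],.072),4))
print(np.round(o["tcp_pos"],4)); plan()
E
python3 - <<'E'
from bench import imaging
imaging.grab_frame("top")
E
python3 g.py w6 window pivot
```

```text
[0.5614 0.1004 0.1632]
clk 7.65 tcp [0.5589 0.1065 0.1642] rot
 [[-0.464  0.886 -0.01 ]
 [ 0.886  0.464 -0.001]
 [ 0.003 -0.01  -1.   ]] F [0.1 0.5 0.1] j [ 0.27  0.49 -0.74  1.83  0.38  0.98 -0.15] gw 0.0416
```

View pics/w6.png

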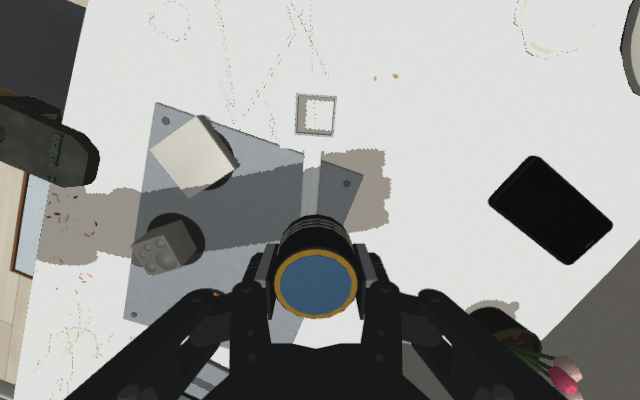

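```bash
python3 g.py w7; python3 - <<'E'
import cv2
im=cv2.imread("pics/w7.png")
cv2.imwrite("pics/w7z.png",cv2.resize(im[80:155,275:365],None,fx=8,fy=8,interpolation=cv2.INTER_CUBIC))
E
```

```text
[0.5589 0.1065 0.1642]
clk 7.7 tcp [0.5588 0.107  0.1645] rot
 [[-0.465  0.885 -0.01 ]
 [ 0.885  0.465 -0.001]
 [ 0.003 -0.009 -1.   ]] F [-0.7 -0.1 -0.5] j [ 0.27  0.48 -0.74  1.83  0.38  0.98 -0.15] gw 0.0414
```

View pics/w7z.png

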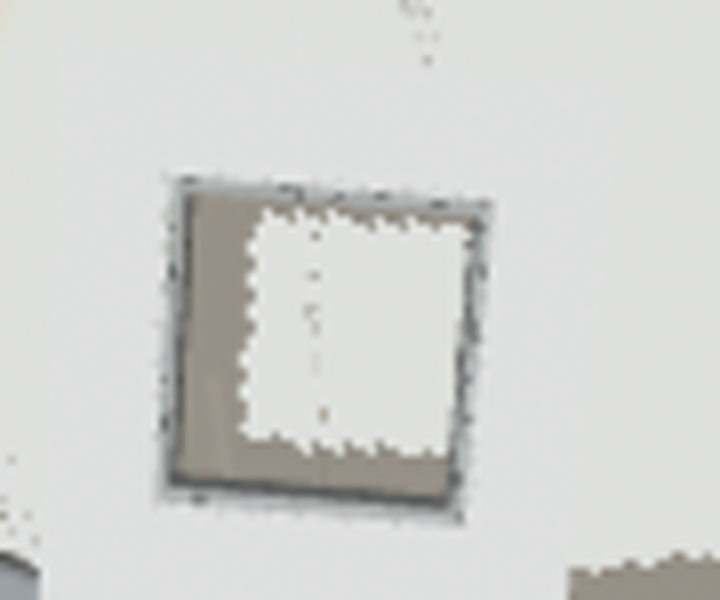

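```bash
python3 - <<'E'
from h import *
import pickle
info,o=pickle.load(open("w7.pkl","rb"))
f=lambda u,v:(275+u/8-.5+.0625,80+v/8-.5+.06)
w=[at_z(info,f(*p),.072) for p in [(165,177),(492,203),(462,520),(158,498)]]
for i in range(4): print(np.round(w[i],4), np.linalg.norm(w[i]-w[i-1]))
c=np.mean(w,0); print("c",c)
for i in range(4):
    d=w[i]-w[i-1]; print(np.degrees(np.arctan2(d[1],d[0]))%90)
Rt=R.from_rotvec(o["orientation"]); off=Rt.apply([.0055,0,.017])
print("off",off)
cur=o["tcp_pos"]+off;print("loupe base",cur)
for z in (.085,.0):
    g=c.copy(); g[2]=.072+z
    plan(tuple(g-off))
# tool yaw
print("toolx yaw",np.degrees(np.arctan2(*Rt.as_matrix()[[1,0],0])))
# side camera for foot yaw
s=imaging.grab_frame("side"); u=proj("side",o["tcp_pos"]).astype(int)
cv2.imwrite("pics/s7.png",cv2.resize(s[u[1]-35:u[1]+35,u[0]-45:u[0]+45],None,fx=8,fy=8,interpolation=cv2.INTER_CUBIC))
print(u,proj("side",cur))
E
```

```text
[0.5041 0.1757 0.072 ] 0.031917424270139085
[0.5343 0.1887 0.072 ] 0.03296045894730736
[0.5469 0.1596 0.072 ] 0.031738292654449746
[0.5175 0.1468 0.072 ] 0.0319784519977778
c [0.52569273 0.16768408 0.072     ]
25.007660257429592
23.29107872731437
23.24354859945433
23.586386246720565
off [-0.00272634  0.00484777 -0.01697988]
loupe base [0.55615793 0.11130984 0.14717024]
clk 7.7 tcp [0.5588 0.107  0.1645] rot
 [[-0.465  0.885 -0.01 ]
 [ 0.885  0.465 -0.001]
 [ 0.003 -0.009 -1.   ]] F [-0.7 -0.1 -0.5] j [ 0.27  0.48 -0.74  1.83  0.38  0.98 -0.15] gw 0.0414
(np.float64(0.5284190678504558), np.float64(0.16283630464795704), np.float64(0.17397987530939601)) ->cm [ 6.36 -0.11 -0.93]
clk 7.7 tcp [0.5588 0.107  0.1645] rot
 [[-0.465  0.885 -0.01 ]
 [ 0.885  0.465 -0.001]
 [ 0.003 -0.009 -1.   ]] F [-0.7 -0.1 -0.5] j [ 0.27  0.48 -0.74  1.83  0.38  0.98 -0.15] gw 0.0414
(np.float64(0.5284190678504558), np.float64(0.16283630464795704), np.float64(0.08897987530939601)) ->cm [ 6.33 -0.03  7.57]
toolx yaw 117.64898211701939
[288 198] [289.98383598 205.83364274]
```

View pics/s7.png

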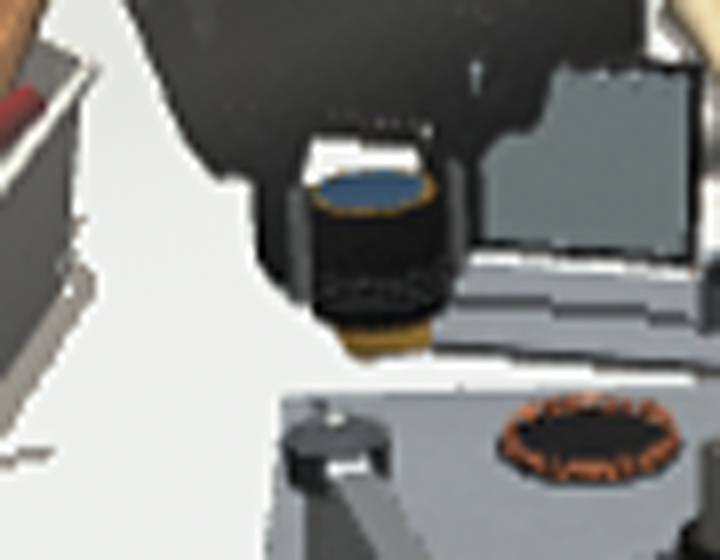

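The window centre is (0.5257, 0.1677) with yaw 23.5°. The side view suggests the foot needs about +6° more. I'll go over the window and stop 11 mm above the plate.

>>> {"fn": "jog_arm", "kwargs": {"rows": [{"xyz": [2, 0, 0], "delta_rot": [0, 0, -2], "fingers": 1}, {"xyz": [4, 0, 0], "delta_rot": [0, 0, -4], "fingers": 1}, {"xyz": [6.3, 0, 2], "delta_rot": [0, 0, -5], "fingers": 1}, {"xyz": [6.3, 0, 5], "delta_rot": [0, 0, -5], "fingers": 1}, {"xyz": [6.3, 0, 6.4], "delta_rot": [0, 0, -5], "fingers": 1}]}}

```text
clock: 8.17
tcp_pos: [0.5259, 0.1658, 0.099]
orientation: [-1.491, -2.754, 0.011]
contact_force: [0.6, -1.7, -2.0]
grip_width: 0.0412
```

>>> {"fn": "jog_arm", "kwargs": {"rows": [{"xyz": [0, 0, 0], "delta_rot": [0, 0, 0], "fingers": 1}, {"xyz": [0, 0, 0], "delta_rot": [0, 0, 0], "fingers": 1}, {"xyz": [0, 0, 0], "delta_rot": [0, 0, 0], "fingers": 1}, {"xyz": [0, 0, 0], "delta_rot": [0, 0, 0], "fingers": 1}, {"xyz": [0, 0, 0], "delta_rot": [0, 0, 0], "fingers": 1}]}}

```text
clock: 8.58
tcp_pos: [0.5269, 0.1658, 0.1002]
orientation: [-1.493, -2.755, 0.009]
contact_force: [0.1, 1.0, -0.9]
grip_width: 0.0409
```

```bash
cat > c.py <<'E'
from h import *
import sys
o=r.get_obs(); Rt=R.from_rotvec(o["orientation"])
b=o["tcp_pos"]+Rt.apply([.0055,0,.017]); W=np.array([.5257,.1677,.072])
print("loupe base",np.round(b,4),"yaw",round(np.degrees(np.arctan2(*Rt.as_matrix()[[1,0],0])),1),"to window in tool cm",np.round(Rt.inv().apply(W-b)*100,2))
plan()
if len(sys.argv)>1:
    s=imaging.grab_frame("side"); u=proj("side",o["tcp_pos"]).astype(int)
    cv2.imwrite(f"pics/s{sys.argv[1]}.png",cv2.resize(s[u[1]-30:u[1]+40,u[0]-45:u[0]+45],None,fx=8,fy=8,interpolation=cv2.INTER_CUBIC))
    cv2.imwrite(f"pics/w{sys.argv[1]}.png",imaging.grab_frame("wrist"))
E
python3 c.py 8
```

```text
loupe base [0.5238 0.1704 0.0832] yaw 123.1 to window in tool cm [-0.33  0.02  1.12]
clk 8.58 tcp [0.5269 0.1658 0.1002] rot
 [[-0.546  0.838 -0.01 ]
 [ 0.838  0.546 -0.001]
 [ 0.004 -0.009 -1.   ]] F [ 0.1  1.  -0.9] j [ 0.15  0.55 -0.73  1.92  0.47  0.86 -0.25] gw 0.0409
```

View pics/s8.png

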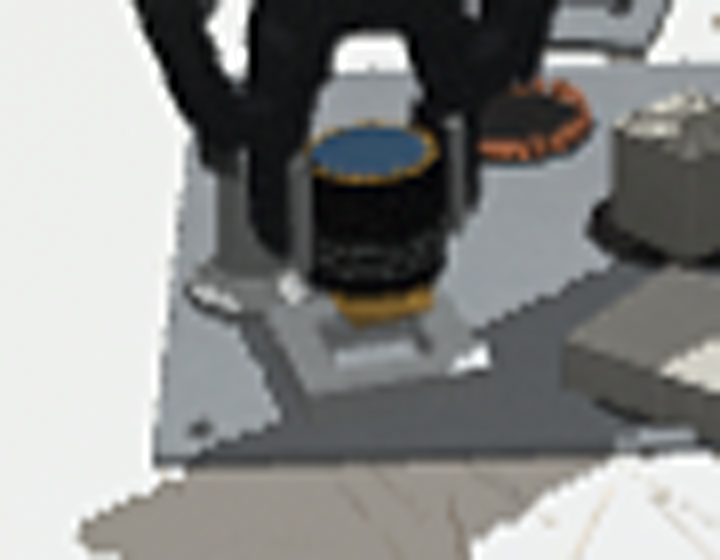

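View pics/w8.png

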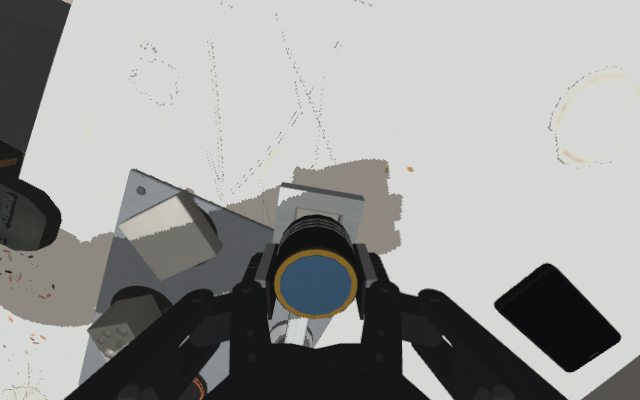

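```bash
python3 - <<'E'
from h import *
o=r.get_obs(); u=proj("side",o["tcp_pos"]).astype(int); Rt=R.from_rotvec(o["orientation"])
f=lambda a,b:(u[0]-45+(a+.5)/8-.5,u[1]-30+(b+.5)/8-.5)
w=at_z("side",f(377,338),.072); l=at_z("side",f(375,153),o["tcp_pos"][2]+.033)
print(w,l, "tool cm to go",Rt.inv().apply(w-l)*100)
for p in [(335,370),(437,357),(318,322)]: print(at_z("side",f(*p),.072))
E
```

```text
[0.52429542 0.16887984 0.072     ] [0.52337108 0.16865135 0.13282162] tool cm to go [-0.05818417  0.14574638  6.08088251]
[0.53406558 0.18892508 0.072     ]
[0.50523697 0.17898039 0.072     ]
[0.54323187 0.16039222 0.072     ]
```

>>> {"fn": "jog_arm", "kwargs": {"rows": [{"xyz": [-0.23, 0.05, 0.4], "delta_rot": [0, 0, 0], "fingers": 1}, {"xyz": [-0.23, 0.05, 0.8], "delta_rot": [0, 0, 0], "fingers": 1}, {"xyz": [-0.23, 0.05, 1.2], "delta_rot": [0, 0, 0], "fingers": 1}, {"xyz": [-0.23, 0.05, 1.5], "delta_rot": [0, 0, 0], "fingers": 1}, {"xyz": [-0.23, 0.05, 1.5], "delta_rot": [0, 0, 0], "fingers": 1}]}}

```text
clock: 9.1
tcp_pos: [0.5276, 0.1637, 0.0838]
orientation: [-1.492, -2.754, 0.011]
contact_force: [-0.1, 0.8, -0.4]
grip_width: 0.0413
```

```bash
python3 c.py
```

```text
loupe base [0.5244 0.1683 0.0668] yaw 123.1 to window in tool cm [-0.12  0.07 -0.52]
clk 9.1 tcp [0.5276 0.1637 0.0838] rot
 [[-0.546  0.838 -0.012]
 [ 0.838  0.546 -0.002]
 [ 0.005 -0.011 -1.   ]] F [-0.1  0.8 -0.4] j [ 0.14  0.57 -0.71  1.93  0.49  0.84 -0.26] gw 0.0413
```

No force so far, and the foot is already about 5 mm inside the window. I'll continue down.

>>> {"fn": "jog_arm", "kwargs": {"rows": [{"xyz": [-0.05, 0.03, 0.2], "delta_rot": [0, 0, 0], "fingers": 1}, {"xyz": [-0.05, 0.03, 0.4], "delta_rot": [0, 0, 0], "fingers": 1}, {"xyz": [-0.05, 0.03, 0.6], "delta_rot": [0, 0, 0], "fingers": 1}, {"xyz": [-0.05, 0.03, 0.75], "delta_rot": [0, 0, 0], "fingers": 1}, {"xyz": [-0.05, 0.03, 0.75], "delta_rot": [0, 0, 0], "fingers": 1}]}}

```text
clock: 9.52
tcp_pos: [0.5287, 0.1638, 0.0773]
orientation: [-1.493, -2.755, 0.01]
contact_force: [-1.9, -1.4, 7.8]
grip_width: 0.0414
```

```bash
python3 c.py 9
```

```text
loupe base [0.5255 0.1684 0.0603] yaw 123.1 to window in tool cm [-0.07 -0.03 -1.17]
clk 9.52 tcp [0.5287 0.1638 0.0773] rot
 [[-0.546  0.838 -0.01 ]
 [ 0.838  0.546 -0.002]
 [ 0.004 -0.01  -1.   ]] F [-1.9 -1.4  7.8] j [ 0.13  0.58 -0.71  1.93  0.51  0.83 -0.27] gw 0.0414
```

View pics/s9.png

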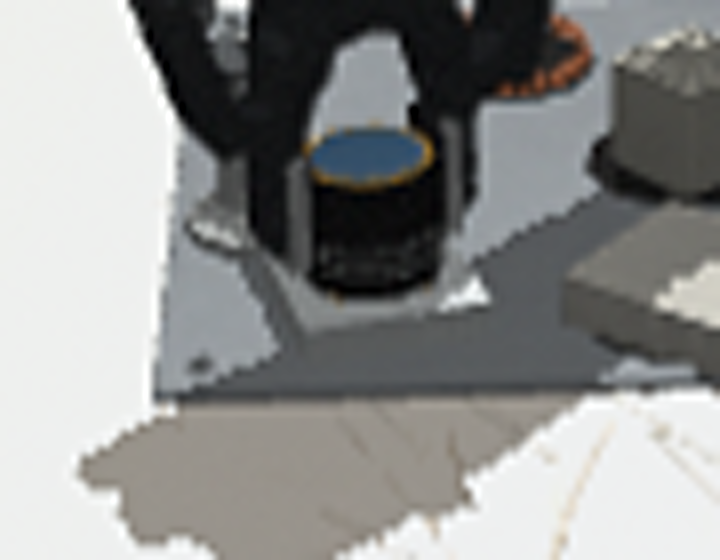

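The loupe appears home: the foot is 11.7 mm in, with 8 N of contact. I'll wiggle it gently to make sure.

>>> {"fn": "jog_arm", "kwargs": {"rows": [{"xyz": [0, 0, 0.05], "delta_rot": [0, 0, -3], "fingers": 1}, {"xyz": [0, 0, 0.1], "delta_rot": [0, 0, 0], "fingers": 1}, {"xyz": [0, 0, 0.1], "delta_rot": [0, 0, 3], "fingers": 1}, {"xyz": [0, 0, 0.1], "delta_rot": [0, 0, 0], "fingers": 1}, {"xyz": [0, 0, 0.05], "delta_rot": [0, 0, 0], "fingers": 1}]}}

```text
clock: 10.03
tcp_pos: [0.529, 0.1641, 0.0774]
orientation: [-1.49, -2.758, 0.009]
contact_force: [0.7, -1.2, 1.2]
grip_width: 0.0416
```

```bash
python3 c.py
```

```text
loupe base [0.5259 0.1687 0.0605] yaw 123.2 to window in tool cm [-0.07 -0.08 -1.15]
clk 10.03 tcp [0.529  0.1641 0.0774] rot
 [[-0.548  0.836 -0.009]
 [ 0.836  0.548 -0.002]
 [ 0.004 -0.008 -1.   ]] F [ 0.7 -1.2  1.2] j [ 0.13  0.58 -0.71  1.93  0.51  0.82 -0.27] gw 0.0416
```

Release, without moving the tool.

>>> {"fn": "jog_arm", "kwargs": {"rows": [{"xyz": [0, 0, 0], "delta_rot": [0, 0, 0], "fingers": 0.6}, {"xyz": [0, 0, 0], "delta_rot": [0, 0, 0], "fingers": 0.3}, {"xyz": [0, 0, 0], "delta_rot": [0, 0, 0], "fingers": 0}, {"xyz": [0, 0, 0], "delta_rot": [0, 0, 0], "fingers": 0}, {"xyz": [0, 0, 0], "delta_rot": [0, 0, 0], "fingers": 0}]}}

```text
clock: 10.45
tcp_pos: [0.5291, 0.1641, 0.0774]
orientation: [-1.49, -2.758, 0.009]
contact_force: [-0.3, 0.2, 0.2]
grip_width: 0.0851
```

```bash
python3 c.py 10
```

```text
loupe base [0.5259 0.1687 0.0604] yaw 123.2 to window in tool cm [-0.07 -0.08 -1.16]
clk 10.45 tcp [0.5291 0.1641 0.0774] rot
 [[-0.548  0.836 -0.009]
 [ 0.836  0.548 -0.002]
 [ 0.004 -0.008 -1.   ]] F [-0.3  0.2  0.2] j [ 0.13  0.58 -0.71  1.93  0.51  0.82 -0.27] gw 0.0851
```

View pics/w10.png

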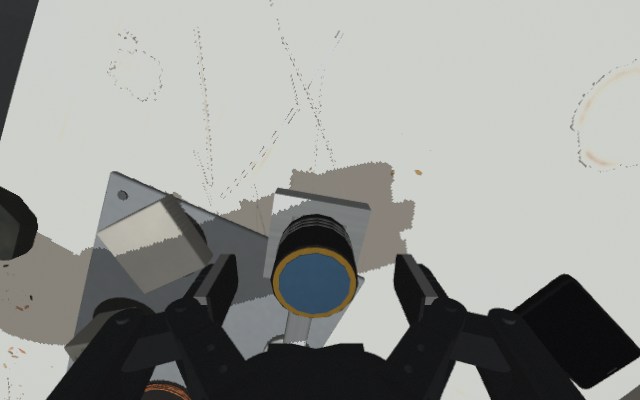

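View pics/s10.png

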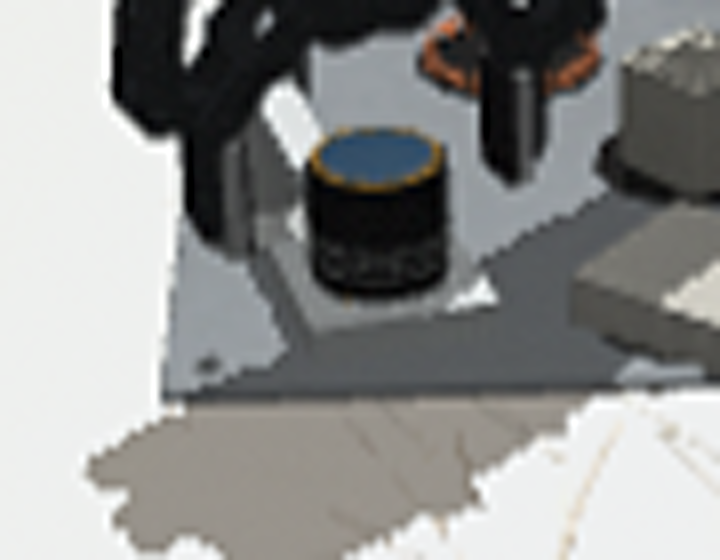

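The loupe is seated and upright with the fingers clear. I'll retract and go to the pushing side of the bar.

>>> {"fn": "jog_arm", "kwargs": {"rows": [{"xyz": [0, 0, -2], "delta_rot": [0, 0, 0], "fingers": 0}, {"xyz": [0, 0, -4], "delta_rot": [0, 0, 0], "fingers": 0}, {"xyz": [0, 0, -7], "delta_rot": [0, 0, 0], "fingers": 0}, {"xyz": [0, 0, -9], "delta_rot": [0, 0, 0], "fingers": 0}, {"xyz": [0, 0, -9], "delta_rot": [0, 0, 0], "fingers": 0}]}}

```text
clock: 10.97
tcp_pos: [0.5322, 0.1658, 0.1716]
orientation: [-1.492, -2.762, 0.001]
contact_force: [0.3, 0.2, 0.3]
grip_width: 0.0856
```

```bash
python3 c.py; python3 - <<'E'
from h import *
plan((.587,.112,.165),(.587,.112,.062))
E
```

```text
loupe base [0.5291 0.1704 0.1546] yaw 123.2 to window in tool cm [-0.05 -0.42  8.26]
clk 10.97 tcp [0.5322 0.1658 0.1716] rot
 [[-0.548  0.836 -0.002]
 [ 0.836  0.548  0.001]
 [ 0.002 -0.002 -1.   ]] F [0.3 0.2 0.3] j [ 0.2   0.47 -0.79  1.86  0.39  0.98 -0.18] gw 0.0856
clk 10.97 tcp [0.5322 0.1658 0.1716] rot
 [[-0.548  0.836 -0.002]
 [ 0.836  0.548  0.001]
 [ 0.002 -0.002 -1.   ]] F [0.3 0.2 0.3] j [ 0.2   0.47 -0.79  1.86  0.39  0.98 -0.18] gw 0.0856
(0.587, 0.112, 0.165) ->cm [-7.5   1.64  0.65]
(0.587, 0.112, 0.062) ->cm [-7.52  1.66 10.95]
```

>>> {"fn": "jog_arm", "kwargs": {"rows": [{"xyz": [-2.5, 0.6, 0], "delta_rot": [0, 0, 3], "fingers": 1}, {"xyz": [-5, 1.2, 0.2], "delta_rot": [0, 0, 6], "fingers": 1}, {"xyz": [-7.5, 2, 0.5], "delta_rot": [0, 0, 9.5], "fingers": 1}, {"xyz": [-7.5, 2, 0.6], "delta_rot": [0, 0, 9.5], "fingers": 1}, {"xyz": [-7.5, 2, 0.6], "delta_rot": [0, 0, 9.5], "fingers": 1}]}}

```text
clock: 11.38
tcp_pos: [0.5903, 0.1124, 0.1642]
orientation: [-1.719, -2.626, 0.003]
contact_force: [-1.6, 1.0, -0.4]
grip_width: 0.0258
```

```bash
python3 g.py w11 pivot doming_block; python3 - <<'E'
from h import *
plan((.587,.112,.062))
E
```

```text
doming_block [154.3 247. ] 0.89 [0.4661 0.0092 0.072 ]
[0.5903 0.1124 0.1642]
clk 11.53 tcp [0.589  0.1152 0.1651] rot
 [[-0.405  0.915 -0.003]
 [ 0.915  0.405  0.001]
 [ 0.002 -0.003 -1.   ]] F [-0.2 -0.3  0.5] j [ 0.23  0.52 -0.71  1.76  0.39  1.01 -0.21] gw 0.002
clk 11.53 tcp [0.589  0.1152 0.1651] rot
 [[-0.405  0.915 -0.003]
 [ 0.915  0.405  0.001]
 [ 0.002 -0.003 -1.   ]] F [-0.2 -0.3  0.5] j [ 0.23  0.52 -0.71  1.76  0.39  1.01 -0.21] gw 0.002
(0.587, 0.112, 0.062) ->cm [-0.24 -0.28 10.32]
```

View pics/w11.png

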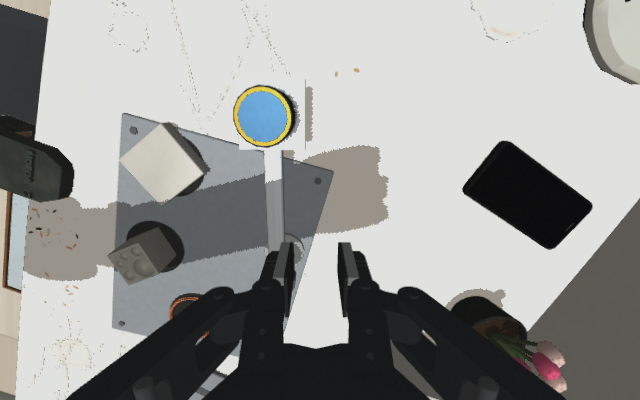

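```bash
python3 - <<'E'
from h import *
import pickle
info,o=pickle.load(open("w11.pkl","rb"))
print(at_z(info,(154.3,247),.006))
print("loupe lens",at_z(info,(264,116),.110))
for p in [(107,255),(141,223),(177,243)]: print(at_z(info,p,.048))
t=imaging.grab_frame("top")
cv2.imwrite("pics/t11.png",cv2.resize(t[150:270,230:390],None,fx=5,fy=5,interpolation=cv2.INTER_CUBIC))
print(proj("top",(.438,-.04,.048)))
E
```

```text
[ 0.44030636 -0.0416056   0.006     ]
loupe lens [0.52770518 0.16904473 0.11      ]
[ 0.41100379 -0.04030376  0.048     ]
[0.43773527 0.01271574 0.048     ]
[0.47794932 0.00535597 0.048     ]
[327.72383365 237.88330957]
```

View pics/t11.png

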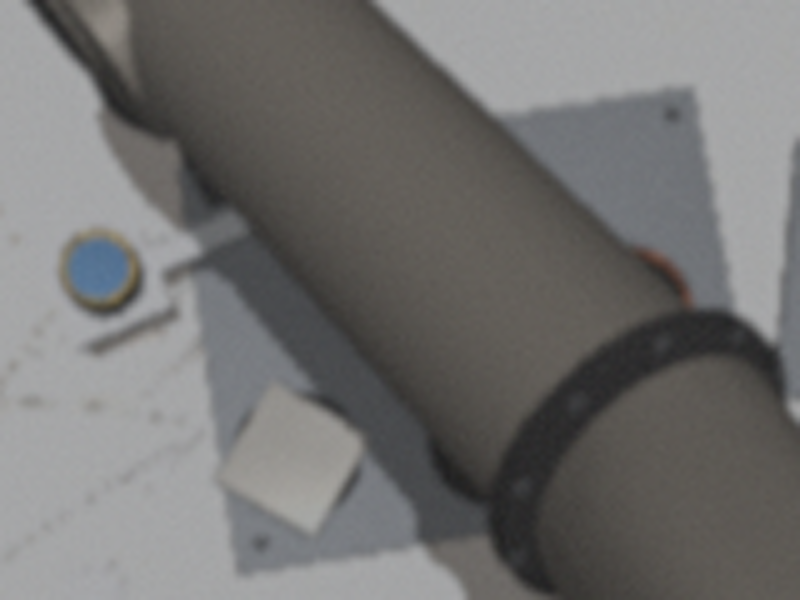

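>>> {"fn": "jog_arm", "kwargs": {"rows": [{"xyz": [-0.2, 0.1, 3], "delta_rot": [0, 0, 0], "fingers": 1}, {"xyz": [-0.2, 0.1, 6], "delta_rot": [0, 0, 0], "fingers": 1}, {"xyz": [-0.2, 0.1, 8.5], "delta_rot": [0, 0, 0], "fingers": 1}, {"xyz": [-0.2, 0.1, 10.3], "delta_rot": [0, 0, 0], "fingers": 1}, {"xyz": [-0.2, 0.1, 10.3], "delta_rot": [0, 0, 0], "fingers": 1}]}}

```text
clock: 12.0
tcp_pos: [0.5872, 0.1139, 0.0588]
orientation: [-1.707, -2.628, 0.008]
contact_force: [-0.9, -0.5, 0.4]
grip_width: -0.0002
```

```bash
cat > arc.py <<'E'
from h import *
import sys
o=r.get_obs(); Rt=R.from_rotvec(o["orientation"]); P=np.array([.589,.020])
yaw=np.degrees(np.arctan2(*Rt.as_matrix()[[1,0],0])); d=o["tcp_pos"][:2]-P
a=np.radians(yaw); print("yaw",yaw,"along",d@[np.cos(a),np.sin(a)],"offset cw",d@[np.sin(a),-np.cos(a)])
off=float(sys.argv[1]); z=float(sys.argv[2])
for ang in map(float,sys.argv[3:]):   # arm angle
    t=np.radians(ang); q=P+.085*np.array([np.cos(t),np.sin(t)])+off*np.array([np.sin(t),-np.cos(t)])
    print(ang,"xyz cm",np.round(Rt.inv().apply(np.append(q,z)-o["tcp_pos"])*100,1),"rotz",round(-(ang-yaw),1))
plan()
E
python3 arc.py .024 .062 113.5 120 125 130 135
```

```text
yaw 113.9903411647381 along 0.08650415328241906 offset cw 0.036542748206722604
113.5 xyz cm [-0.2 -1.2 -0.3] rotz 0.5
120.0 xyz cm [ 0.1 -2.2 -0.3] rotz -6.0
125.0 xyz cm [ 0.2 -2.9 -0.3] rotz -11.0
130.0 xyz cm [ 0.2 -3.7 -0.3] rotz -16.0
135.0 xyz cm [ 0.1 -4.5 -0.3] rotz -21.0
clk 12.0 tcp [0.5872 0.1139 0.0588] rot
 [[-0.407  0.914 -0.009]
 [ 0.914  0.407 -0.   ]
 [ 0.004 -0.009 -1.   ]] F [-0.9 -0.5  0.4] j [ 0.18  0.65 -0.64  1.83  0.51  0.83 -0.3 ] gw -0.0002
```

>>> {"fn": "jog_arm", "kwargs": {"rows": [{"xyz": [-0.1, -0.7, -0.2], "delta_rot": [0, 0, 0], "fingers": 1}, {"xyz": [-0.1, -1.4, -0.3], "delta_rot": [0, 0, -2], "fingers": 1}, {"xyz": [0, -2, -0.3], "delta_rot": [0, 0, -6], "fingers": 1}, {"xyz": [0.2, -2.9, -0.3], "delta_rot": [0, 0, -11], "fingers": 1}, {"xyz": [0.2, -3.7, -0.3], "delta_rot": [0, 0, -16], "fingers": 1}]}}

```text
clock: 12.42
tcp_pos: [0.5556, 0.1033, 0.0656]
orientation: [-1.319, -2.849, -0.005]
contact_force: [3.4, 4.2, -0.1]
grip_width: 0.0001
```

```bash
python3 arc.py .024 .062 130 136 142 148 153; python3 c.py 12
```

```text
yaw 130.3199834339238 along 0.08511131770713473 offset cw 0.028427377068028763
130.0 xyz cm [-0.  -0.4  0.4] rotz 0.3
136.0 xyz cm [ 0.2 -1.3  0.4] rotz -5.7
142.0 xyz cm [ 0.3 -2.2  0.4] rotz -11.7
148.0 xyz cm [ 0.3 -3.1  0.4] rotz -17.7
153.0 xyz cm [ 0.3 -3.9  0.4] rotz -22.7
clk 12.42 tcp [0.5556 0.1033 0.0656] rot
 [[-0.647  0.762 -0.001]
 [ 0.762  0.647  0.004]
 [ 0.003  0.002 -1.   ]] F [ 3.4  4.2 -0.1] j [ 0.26  0.62 -0.72  1.91  0.55  0.81 -0.06] gw 0.0001
loupe base [0.552  0.1075 0.0487] yaw 130.3 to window in tool cm [ 6.3   1.89 -2.31]
clk 12.42 tcp [0.5556 0.1033 0.0656] rot
 [[-0.647  0.762 -0.001]
 [ 0.762  0.647  0.004]
 [ 0.003  0.002 -1.   ]] F [ 3.4  4.2 -0.1] j [ 0.26  0.62 -0.72  1.91  0.55  0.81 -0.06] gw 0.0001
```

View pics/w12.png

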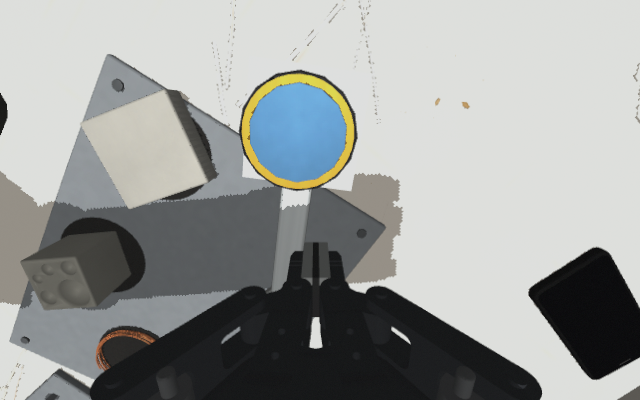

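Contact is made and the arm is swinging, with the loupe still seated in the wrist view. I'll continue along the arc with the tip 4 mm lower.

>>> {"fn": "jog_arm", "kwargs": {"rows": [{"xyz": [0.1, -0.7, 0.3], "delta_rot": [0, 0, -3], "fingers": 1}, {"xyz": [0.2, -1.5, 0.5], "delta_rot": [0, 0, -7], "fingers": 1}, {"xyz": [0.3, -2.2, 0.6], "delta_rot": [0, 0, -12], "fingers": 1}, {"xyz": [0.3, -3.1, 0.6], "delta_rot": [0, 0, -18], "fingers": 1}, {"xyz": [0.3, -3.9, 0.6], "delta_rot": [0, 0, -23], "fingers": 1}]}}

```text
clock: 12.93
tcp_pos: [0.5265, 0.0848, 0.0653]
orientation: [0.716, 3.053, 0.015]
contact_force: [0.5, 6.7, 22.3]
grip_width: 0.0002
```

```bash
python3 arc.py .024 .060 153 159 165 171 177
```

```text
yaw 153.60151083030337 along 0.08478507733723648 offset cw 0.030215233026870476
153.0 xyz cm [-0.  -0.5  0.5] rotz 0.6
159.0 xyz cm [ 0.2 -1.4  0.5] rotz -5.4
165.0 xyz cm [ 0.3 -2.4  0.5] rotz -11.4
171.0 xyz cm [ 0.4 -3.3  0.5] rotz -17.4
177.0 xyz cm [ 0.3 -4.2  0.5] rotz -23.4
clk 12.93 tcp [0.5265 0.0848 0.0653] rot
 [[-0.896  0.445  0.008]
 [ 0.445  0.896  0.008]
 [-0.003  0.011 -1.   ]] F [ 0.5  6.7 22.3] j [ 0.37  0.61 -0.83  1.99  0.62  0.8   0.29] gw 0.0002
```

Fz is +22 N, so something is bearing on the finger from below. I'll look before going on.

```bash
python3 c.py 13
```

```text
loupe base [0.5217 0.0873 0.0483] yaw 153.6 to window in tool cm [ 3.21  7.4  -2.3 ]
clk 12.93 tcp [0.5265 0.0848 0.0653] rot
 [[-0.896  0.445  0.008]
 [ 0.445  0.896  0.008]
 [-0.003  0.011 -1.   ]] F [ 0.5  6.7 22.3] j [ 0.37  0.61 -0.83  1.99  0.62  0.8   0.29] gw 0.0002
```

View pics/w13.png

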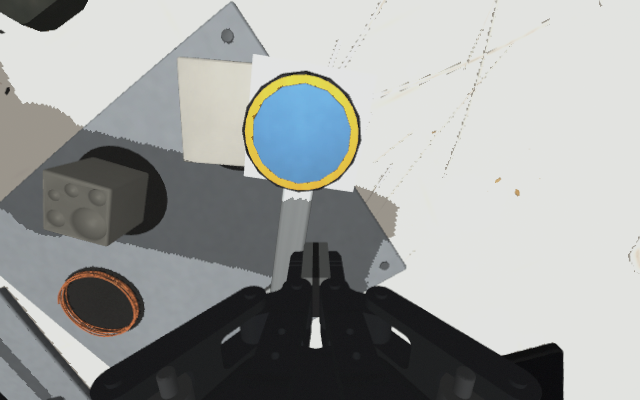

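View pics/s13.png

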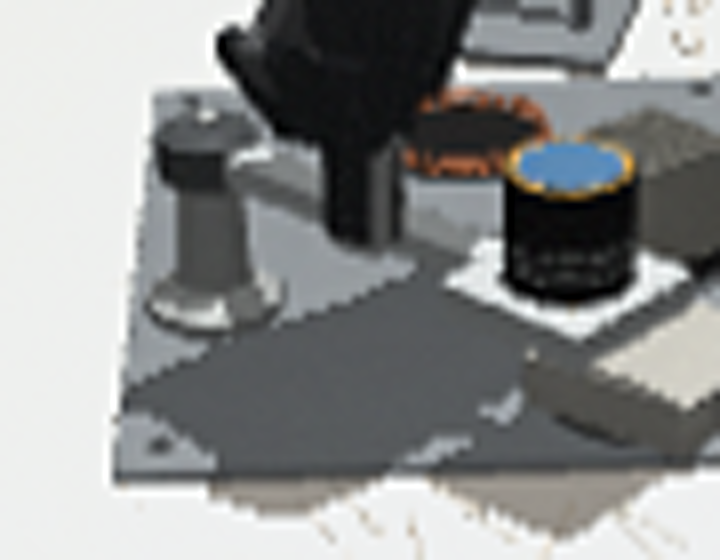

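The loupe is still seated; it sits beside the steel block now. The finger's shoulder seems to rest on the bar's top edge, so I'll raise slightly and go on.

```bash
python3 arc.py .027 .067 153 159 165 171 177
```

```text
yaw 153.41184197922448 along 0.08522668861696513 offset cw 0.028018765374633377
153.0 xyz cm [-0.  -0.  -0.2] rotz 0.4
159.0 xyz cm [ 0.2 -0.9 -0.2] rotz -5.6
165.0 xyz cm [ 0.3 -1.9 -0.2] rotz -11.6
171.0 xyz cm [ 0.4 -2.8 -0.2] rotz -17.6
177.0 xyz cm [ 0.3 -3.7 -0.2] rotz -23.6
clk 13.03 tcp [0.5253 0.0832 0.0652] rot
 [[-0.894  0.448  0.006]
 [ 0.448  0.894  0.006]
 [-0.002  0.008 -1.   ]] F [-3.3  3.1 27.3] j [ 0.37  0.61 -0.83  1.99  0.62  0.8   0.29] gw -0.0001
```

>>> {"fn": "jog_arm", "kwargs": {"rows": [{"xyz": [0, -0.1, -0.2], "delta_rot": [0, 0, -2], "fingers": 1}, {"xyz": [0.1, -0.7, -0.2], "delta_rot": [0, 0, -6], "fingers": 1}, {"xyz": [0.2, -1.4, -0.2], "delta_rot": [0, 0, -10], "fingers": 1}, {"xyz": [0.3, -2.2, -0.2], "delta_rot": [0, 0, -14], "fingers": 1}, {"xyz": [0.3, -2.9, -0.2], "delta_rot": [0, 0, -18], "fingers": 1}]}}

```text
clock: 13.45
tcp_pos: [0.5116, 0.0617, 0.0702]
orientation: [0.226, 3.122, 0.016]
contact_force: [1.4, 6.1, 4.8]
grip_width: 0.0
```

```bash
python3 g.py w14; python3 arc.py .027 .067 171 177 183 189
```

```text
[0.5116 0.0617 0.0702]
clk 13.5 tcp [0.5108 0.0596 0.0696] rot
 [[-0.99   0.141  0.011]
 [ 0.141  0.99   0.007]
 [-0.009  0.009 -1.   ]] F [0.8 2.7 3.4] j [ 0.48  0.61 -0.91  2.03  0.67  0.81  0.61] gw -0.0001
yaw 171.86790979738993 along 0.08300302817132639 offset cw 0.028142747221574723
171.0 xyz cm [0.2 0.  0.3] rotz 0.9
177.0 xyz cm [ 0.4 -0.9  0.2] rotz -5.1
183.0 xyz cm [ 0.6 -1.8  0.2] rotz -11.1
189.0 xyz cm [ 0.6 -2.7  0.2] rotz -17.1
clk 13.5 tcp [0.5108 0.0596 0.0696] rot
 [[-0.99   0.141  0.011]
 [ 0.141  0.99   0.007]
 [-0.009  0.009 -1.   ]] F [0.8 2.7 3.4] j [ 0.48  0.61 -0.91  2.03  0.67  0.81  0.61] gw -0.0001
```

View pics/w14.png

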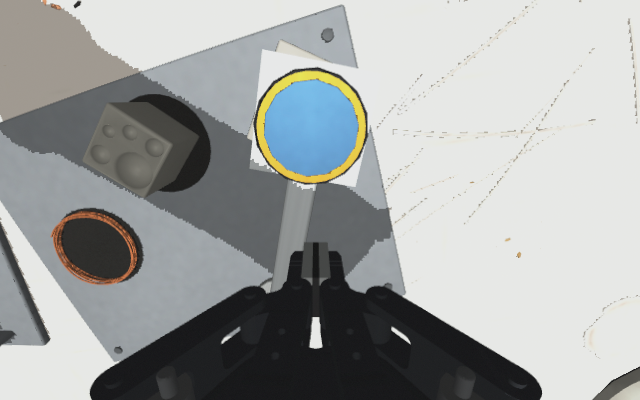

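```bash
cat > lz.py <<'E'
from h import *
import pickle,sys
info,o=pickle.load(open(sys.argv[1]+".pkl","rb"))
im=cv2.imread(f"pics/{sys.argv[1]}.png"); hsv=cv2.cvtColor(im,cv2.COLOR_BGR2HSV)
m=((hsv[...,1]>70)&(hsv[...,2]>120)).astype(np.uint8); m[230:]=0
n,l,st,c=cv2.connectedComponentsWithStats(m); k=1+np.argmax(st[1:,4])
e=cv2.fitEllipse(max(cv2.findContours((l==k).astype(np.uint8),0,1)[0],key=len))
p=at_z(info,e[0],.110); d=p[:2]-[.589,.020]
print(e,"loupe",p,"arm ang",np.degrees(np.arctan2(d[1],d[0]))%360,np.linalg.norm(d),"dist to block",np.linalg.norm(p[:2]-[.439,-.041]))
E
python3 lz.py w14; python3 lz.py w11
```

```text
((310.68212890625, 126.2540512084961), (108.64488220214844, 111.73072052001953), 175.30770874023438) loupe [0.43558623 0.07139502 0.11      ] arm ang 161.4786768284696 0.1617937933943668 dist to block 0.11244685303214075
((262.05328369140625, 115.88664245605469), (55.754878997802734, 59.629295349121094), 151.79286193847656) loupe [0.52645552 0.16858534 0.11      ] arm ang 112.82783424769167 0.16121232489529372 dist to block 0.2271001563607292
```

The arm is at 161.5° and the goal is about 202°. The tip's real half thickness is about 5 mm, so I'll redo the arc with a 13 mm offset.

```bash
python3 arc.py .013 .066 165 170 175 180 185 190
```

```text
yaw 171.86790979738993 along 0.08300302817132639 offset cw 0.028142747221574723
165.0 xyz cm [-0.  -0.5  0.4] rotz 6.9
170.0 xyz cm [ 0.2 -1.2  0.3] rotz 1.9
175.0 xyz cm [ 0.3 -2.   0.3] rotz -3.1
180.0 xyz cm [ 0.3 -2.7  0.3] rotz -8.1
185.0 xyz cm [ 0.3 -3.5  0.3] rotz -13.1
190.0 xyz cm [ 0.2 -4.2  0.3] rotz -18.1
clk 13.5 tcp [0.5108 0.0596 0.0696] rot
 [[-0.99   0.141  0.011]
 [ 0.141  0.99   0.007]
 [-0.009  0.009 -1.   ]] F [0.8 2.7 3.4] j [ 0.48  0.61 -0.91  2.03  0.67  0.81  0.61] gw -0.0001
```

>>> {"fn": "jog_arm", "kwargs": {"rows": [{"xyz": [0, -0.4, 0.3], "delta_rot": [0, 0, 0], "fingers": 1}, {"xyz": [0.2, -1.2, 0.3], "delta_rot": [0, 0, 0], "fingers": 1}, {"xyz": [0.3, -2, 0.3], "delta_rot": [0, 0, -3], "fingers": 1}, {"xyz": [0.3, -2.7, 0.3], "delta_rot": [0, 0, -8], "fingers": 1}, {"xyz": [0.3, -3.5, 0.3], "delta_rot": [0, 0, -13], "fingers": 1}]}}

```text
clock: 13.92
tcp_pos: [0.504, 0.0279, 0.0683]
orientation: [-0.14, 3.123, 0.015]
contact_force: [0.9, 5.9, 4.3]
grip_width: 0.0001
```

```bash
python3 g.py w15;python3 lz.py w15; python3 arc.py .013 .067 185 190 195 198 200
```

```text
[0.504  0.0279 0.0683]
clk 13.97 tcp [0.5037 0.0255 0.0677] rot
 [[-0.996 -0.093  0.013]
 [-0.092  0.996  0.008]
 [-0.014  0.007 -1.   ]] F [0.3 3.4 3.4] j [ 0.59  0.62 -0.96  2.05  0.71  0.82  0.87] gw -0.0001
((276.0301208496094, 123.4780502319336), (109.70417022705078, 116.0352554321289), 148.1736297607422) loupe [0.42774339 0.00765218 0.11      ] arm ang 184.37873691320502 0.16172866765621025 dist to block 0.049937416073586635
yaw -174.6946607351249 along 0.08444655461933734 offset cw 0.013329675314654538
185.0 xyz cm [0.  0.  0.1] rotz -359.7
190.0 xyz cm [ 0.1 -0.7  0.1] rotz -364.7
195.0 xyz cm [ 0.2 -1.5  0.1] rotz -369.7
198.0 xyz cm [ 0.1 -1.9  0.1] rotz -372.7
200.0 xyz cm [ 0.1 -2.2  0.1] rotz -374.7
clk 13.97 tcp [0.5037 0.0255 0.0677] rot
 [[-0.996 -0.093  0.013]
 [-0.092  0.996  0.008]
 [-0.014  0.007 -1.   ]] F [0.3 3.4 3.4] j [ 0.59  0.62 -0.96  2.05  0.71  0.82  0.87] gw -0.0001
```

View pics/w15.png

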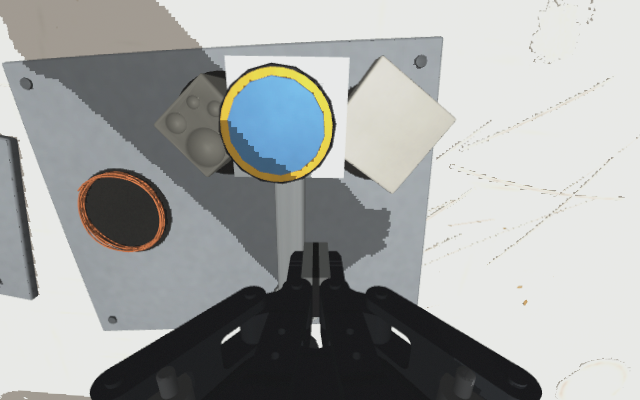

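```bash
python3 - <<'E'
from h import *
import pickle
info,o=pickle.load(open("w15.pkl","rb"))
w=[at_z(info,p,.048) for p in [(155,125),(203,74),(208,177)]]
print(w,np.linalg.norm(w[0]-w[1]),np.linalg.norm(w[0]-w[2])); c=(w[1]+w[2])/2
d=c[:2]-[.589,.02]; print(c,np.degrees(np.arctan2(d[1],d[0]))%360,np.linalg.norm(d))
for p in [(203,74),(208,177)]: pass
E
python3 arc.py .013 .067 201 202 203
```

```text
[array([ 0.43986058, -0.06840572,  0.048     ]), array([ 0.41083115, -0.03998578,  0.048     ]), array([ 0.46804847, -0.0394459 ,  0.048     ])] 0.04062512467153175 0.04041321621412847
[ 0.43943981 -0.03971584  0.048     ] 201.76565470817476 0.1610410890723643
yaw -174.6946607351249 along 0.08444655461933734 offset cw 0.013329675314654538
201.0 xyz cm [ 0.1 -2.4  0.1] rotz -375.7
202.0 xyz cm [ 0.1 -2.5  0.1] rotz -376.7
203.0 xyz cm [ 0.  -2.7  0.1] rotz -377.7
clk 13.97 tcp [0.5037 0.0255 0.0677] rot
 [[-0.996 -0.093  0.013]
 [-0.092  0.996  0.008]
 [-0.014  0.007 -1.   ]] F [0.3 3.4 3.4] j [ 0.59  0.62 -0.96  2.05  0.71  0.82  0.87] gw -0.0001
```

>>> {"fn": "jog_arm", "kwargs": {"rows": [{"xyz": [0.1, -0.7, 0.1], "delta_rot": [0, 0, -4], "fingers": 1}, {"xyz": [0.1, -1.4, 0.1], "delta_rot": [0, 0, -8], "fingers": 1}, {"xyz": [0.1, -1.9, 0.1], "delta_rot": [0, 0, -12], "fingers": 1}, {"xyz": [0.1, -2.3, 0.1], "delta_rot": [0, 0, -15], "fingers": 1}, {"xyz": [0.1, -2.4, 0.1], "delta_rot": [0, 0, -15], "fingers": 1}]}}

```text
clock: 14.38
tcp_pos: [0.5052, 0.0029, 0.0677]
orientation: [-0.551, 3.076, 0.011]
contact_force: [-1.4, 5.6, 3.2]
grip_width: -0.0001
```

```bash
python3 g.py w16;python3 g.py w17; python3 lz.py w17; python3 arc.py .013 .067 201.8
```

```text
[0.5052 0.0029 0.0677]
clk 14.43 tcp [0.5052 0.0029 0.0677] rot
 [[-0.938 -0.345  0.015]
 [-0.345  0.939  0.01 ]
 [-0.017  0.004 -1.   ]] F [-0.1  4.7  1.7] j [ 0.67  0.65 -1.02  2.05  0.75  0.85  1.14] gw -0.0003
[0.5052 0.0029 0.0677]
clk 14.48 tcp [0.5051 0.0029 0.0677] rot
 [[-0.939 -0.345  0.015]
 [-0.345  0.939  0.009]
 [-0.017  0.004 -1.   ]] F [-0.6  5.1  2.9] j [ 0.67  0.65 -1.02  2.05  0.75  0.85  1.14] gw 0.0002
((268.5193176269531, 127.1965560913086), (109.59815216064453, 115.38395690917969), 145.58253479003906) loupe [ 0.43881707 -0.03839454  0.11      ] arm ang 201.24721273880604 0.1611360768735027 dist to block 0.0026118763238489706
yaw -159.83687184303142 along 0.08461947667749783 offset cw 0.012843980713561107
201.8 xyz cm [ 0.1 -0.2  0.1] rotz -361.6
clk 14.48 tcp [0.5051 0.0029 0.0677] rot
 [[-0.939 -0.345  0.015]
 [-0.345  0.939  0.009]
 [-0.017  0.004 -1.   ]] F [-0.6  5.1  2.9] j [ 0.67  0.65 -1.02  2.05  0.75  0.85  1.14] gw 0.0002
```

View pics/w17.png

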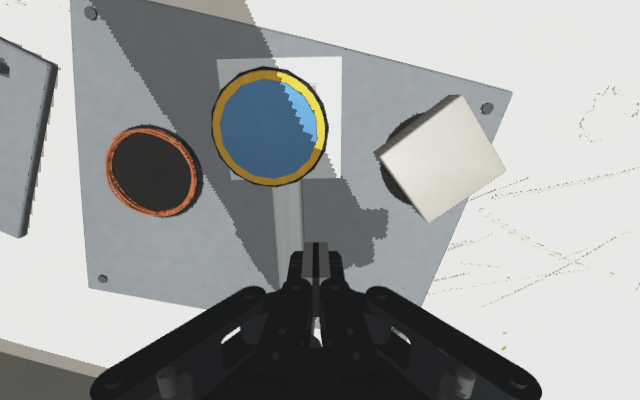

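The loupe is centred to within about 2 mm of the block. I'll back off the bar and lift.

>>> {"fn": "jog_arm", "kwargs": {"rows": [{"xyz": [0, 0.6, 0], "delta_rot": [0, 0, 0], "fingers": 1}, {"xyz": [0, 1.5, 0], "delta_rot": [0, 0, 0], "fingers": 1}, {"xyz": [0, 2, -3], "delta_rot": [0, 0, 0], "fingers": 1}, {"xyz": [0, 2, -7], "delta_rot": [0, 0, 0], "fingers": 1}, {"xyz": [0, 2, -11], "delta_rot": [0, 0, 0], "fingers": 1}]}}

```text
clock: 14.9
tcp_pos: [0.4949, 0.0215, 0.1784]
orientation: [-0.549, 3.08, 0.01]
contact_force: [0.8, -0.8, 0.5]
grip_width: -0.0001
```

```bash
python3 - <<'E'
from h import *
plan((.55,-.02,.2),(.57,-.13,.24))
E
```

```text
clk 14.9 tcp [0.4949 0.0215 0.1784] rot
 [[-0.938 -0.345  0.011]
 [-0.345  0.938  0.009]
 [-0.014  0.004 -1.   ]] F [ 0.8 -0.8  0.5] j [ 0.78  0.5  -1.19  1.98  0.54  1.01  1.26] gw -0.0001
(0.55, -0.02, 0.2) ->cm [-3.77 -5.79 -2.14]
(0.57, -0.13, 0.24) ->cm [ -1.9  -16.79  -6.21]
```

>>> {"fn": "jog_arm", "kwargs": {"rows": [{"xyz": [-1, -3.4, -1], "delta_rot": [0, 0, 0], "fingers": 1}, {"xyz": [-2, -6.8, -2], "delta_rot": [0, 0, 0], "fingers": 1}, {"xyz": [-3, -10.2, -3], "delta_rot": [0, 0, 0], "fingers": 1}, {"xyz": [-4, -13.6, -4], "delta_rot": [0, 0, 0], "fingers": 1}, {"xyz": [-5, -17, -4], "delta_rot": [0, 0, 0], "fingers": 1}]}}

```text
clock: 15.32
tcp_pos: [0.6014, -0.1222, 0.2206]
orientation: [-0.546, 3.079, 0.007]
contact_force: [0.8, -0.0, 0.3]
grip_width: 0.0
```

```bash
python3 g.py w18 mirror_hinge mirror_edge;  python3 g.py w19 ; python3 - <<'E'
from h import *
im=imaging.grab_frame("side"); cv2.imwrite("pics/s19.png",cv2.resize(im[140:260,250:370],None,fx=5,fy=5,interpolation=cv2.INTER_CUBIC))
E
```

```text
mirror_hinge [234.   78.4] 0.63 [ 0.5293 -0.2314  0.072 ]
mirror_edge [185.3  65.6] 0.62 [ 0.5341 -0.2784  0.072 ]
mirror_edge [450.6  62.6] 0.31 [ 0.4444 -0.0412  0.072 ]
[ 0.6014 -0.1222  0.2206]
clk 15.47 tcp [ 0.6006 -0.1237  0.2177] rot
 [[-0.941 -0.34   0.011]
 [-0.339  0.941  0.008]
 [-0.013  0.004 -1.   ]] F [-0.4  0.6 -0.2] j [ 0.87  0.63 -1.11  1.68  0.6   1.21  1.54] gw 0.0001
[ 0.6006 -0.1237  0.2177]
clk 15.52 tcp [ 0.5998 -0.1212  0.2178] rot
 [[-0.939 -0.343  0.01 ]
 [-0.343  0.939  0.009]
 [-0.013  0.005 -1.   ]] F [-0.4  0.5 -0.1] j [ 0.87  0.63 -1.12  1.68  0.59  1.2   1.54] gw 0.0002
```

View pics/w19.png

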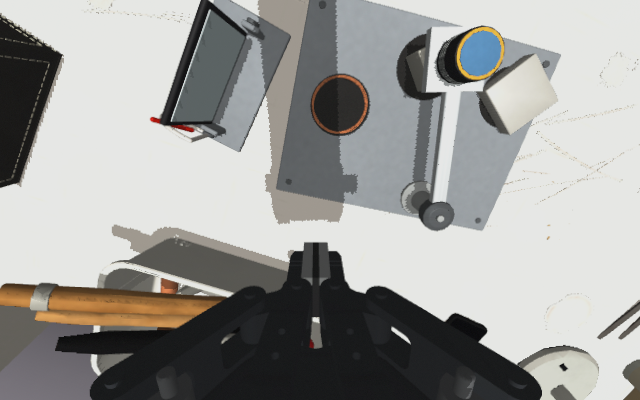

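View pics/s19.png

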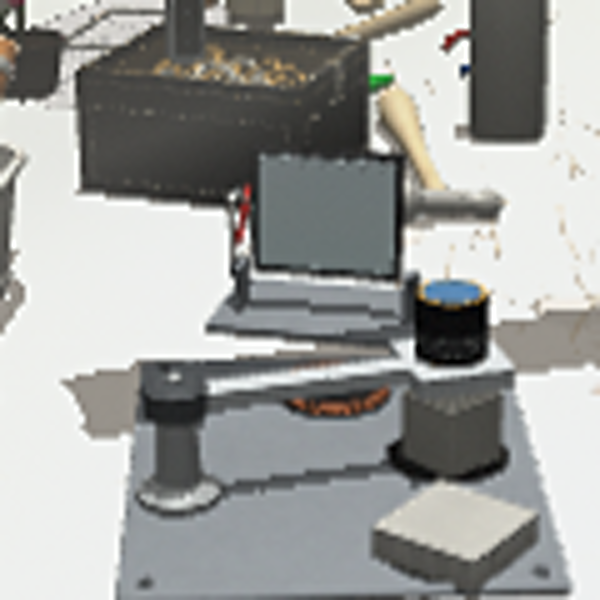

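```bash
python3 - <<'E'
from h import *
import pickle
info,o=pickle.load(open("w19.pkl","rb"))
im=cv2.imread("pics/w19.png"); cv2.imwrite("pics/w19z.png",cv2.resize(im[0:150,130:300],None,fx=4,fy=4,interpolation=cv2.INTER_CUBIC)[:600])
for p,z in [((208,2),.12),((168,125),.12),((248,38),.037),((207,122),.037),((234,78.4),.035),((185.3,65.6),.12)]: print(p,z,at_z(info,p,z))
E
```

```text
(208, 2) 0.12 [ 0.48180668 -0.24990236  0.12      ]
(168, 125) 0.12 [ 0.58017906 -0.26191726  0.12      ]
(248, 38) 0.037 [ 0.48603583 -0.23736557  0.037     ]
(207, 122) 0.037 [ 0.58277155 -0.25862635  0.037     ]
(234, 78.4) 0.035 [ 0.52843711 -0.24177321  0.035     ]
(185.3, 65.6) 0.12 [ 0.53010345 -0.25707879  0.12      ]
```

View pics/w19z.png

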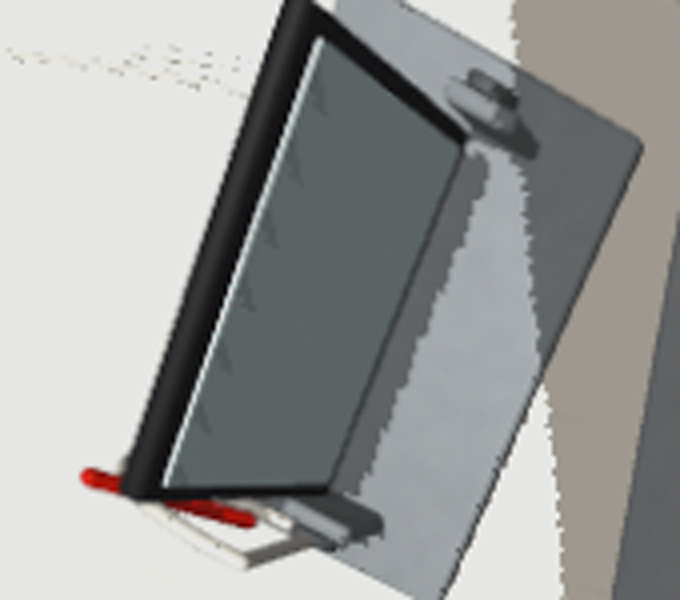

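The mirror's hinge is at about (0.531, −0.245), running along azimuth −10°, and its lean is about 0.14 rad. I'll approach from the pad side.

```bash
python3 - <<'E'
from h import *
import pickle
info,o=pickle.load(open("w19.pkl","rb"))
a,b=[at_z(info,(130+u/4-.4,v/4-.4),.012) for u,v in [(640,148),(440,600)]]
print(a,b,np.degrees(np.arctan2(*(b-a)[[1,0]])))
a,b=[at_z(info,(130+u/4-.4,v/4-.4),.045) for u,v in [(465,145),(328,490)]]
print(a,b,np.degrees(np.arctan2(*(b-a)[[1,0]])))
plan((.54,-.2,.15),(.54,-.2,.075))
E
```

```text
[ 0.46653113 -0.200873    0.012     ] [ 0.60681225 -0.22088603  0.012     ] -8.11924077365474
[ 0.48575807 -0.23781071  0.045     ] [ 0.57963682 -0.25117711  0.045     ] -8.103277786550576
clk 15.57 tcp [ 0.5994 -0.1199  0.218 ] rot
 [[-0.938 -0.346  0.01 ]
 [-0.346  0.938  0.009]
 [-0.013  0.005 -1.   ]] F [0.2 0.6 0.7] j [ 0.87  0.63 -1.12  1.68  0.59  1.2   1.54] gw 0.0002
(0.54, -0.2, 0.15) ->cm [ 8.42 -5.5   6.67]
(0.54, -0.2, 0.075) ->cm [ 8.52 -5.53 14.17]
```

>>> {"fn": "jog_arm", "kwargs": {"rows": [{"xyz": [2.1, -1.4, 1.5], "delta_rot": [0, 0, 6], "fingers": 1}, {"xyz": [4.2, -2.8, 3], "delta_rot": [0, 0, 12], "fingers": 1}, {"xyz": [6.3, -4.2, 4.5], "delta_rot": [0, 0, 18], "fingers": 1}, {"xyz": [8.4, -5.5, 6.7], "delta_rot": [0, 0, 24], "fingers": 1}, {"xyz": [8.4, -5.5, 7.5], "delta_rot": [0, 0, 28], "fingers": 1}]}}

```text
clock: 15.98
tcp_pos: [0.5348, -0.2034, 0.1385]
orientation: [0.228, 3.131, 0.01]
contact_force: [-1.3, -0.8, -0.0]
grip_width: 0.0001
```

```bash
python3 g.py w20; cat > m.py <<'E'
from h import *
import sys
o=r.get_obs(); n=np.array([.141,.990]); H=np.array([.5325,-.2440])
print("d",(o["tcp_pos"][:2]-H)@n,"along",(o["tcp_pos"][:2]-H)@[n[1],-n[0]])
z=float(sys.argv[1])
plan(*[tuple(np.round(np.append(H+n*float(d),z),4)) for d in sys.argv[2:]])
E
python3 m.py .075 .04 .02 0 -.027
```

```text
[ 0.5348 -0.2034  0.1385]
clk 16.03 tcp [ 0.536  -0.2009  0.1384] rot
 [[-0.989  0.145  0.004]
 [ 0.145  0.989  0.008]
 [-0.003  0.008 -1.   ]] F [-0.2  0.8 -1.3] j [ 0.97  0.61 -0.97  1.84  0.58  1.    1.18] gw 0.0001
d 0.043146501077310905 along -0.0026394760355508834
clk 16.03 tcp [ 0.536  -0.2009  0.1384] rot
 [[-0.989  0.145  0.004]
 [ 0.145  0.989  0.008]
 [-0.003  0.008 -1.   ]] F [-0.2  0.8 -1.3] j [ 0.97  0.61 -0.97  1.84  0.58  1.    1.18] gw 0.0001
(np.float64(0.5381), np.float64(-0.2044), np.float64(0.075)) ->cm [-0.25 -0.37  6.34]
(np.float64(0.5353), np.float64(-0.2242), np.float64(0.075)) ->cm [-0.26 -2.37  6.33]
(np.float64(0.5325), np.float64(-0.244), np.float64(0.075)) ->cm [-0.27 -4.37  6.31]
(np.float64(0.5287), np.float64(-0.2707), np.float64(0.075)) ->cm [-0.28 -7.06  6.29]
```

View pics/w20.png

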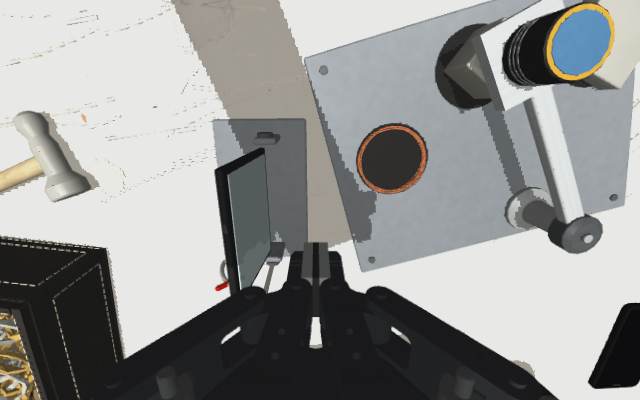

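>>> {"fn": "jog_arm", "kwargs": {"rows": [{"xyz": [-0.2, 0, 2], "delta_rot": [0, 0, 0], "fingers": 1}, {"xyz": [-0.2, 0, 4], "delta_rot": [0, 0, 0], "fingers": 1}, {"xyz": [-0.2, 0, 5.8], "delta_rot": [0, 0, 0], "fingers": 1}, {"xyz": [-0.2, -0.5, 5.8], "delta_rot": [0, 0, 0], "fingers": 1}, {"xyz": [-0.2, -1.2, 5.8], "delta_rot": [0, 0, 0], "fingers": 1}]}}

```text
clock: 16.45
tcp_pos: [0.5364, -0.2103, 0.0808]
orientation: [0.221, 3.131, 0.015]
contact_force: [0.9, 0.6, 0.3]
grip_width: -0.0003
```

```bash
python3 m.py .08 .02 0 -.02 -.03
```

```text
d 0.03387419977173138 along -0.000871675950673385
clk 16.45 tcp [ 0.5364 -0.2103  0.0808] rot
 [[-0.99   0.14   0.003]
 [ 0.14   0.99   0.009]
 [-0.002  0.009 -1.   ]] F [0.9 0.6 0.3] j [ 0.94  0.68 -0.91  1.87  0.66  0.92  1.15] gw -0.0003
(np.float64(0.5353), np.float64(-0.2242), np.float64(0.08)) ->cm [-0.08 -1.39  0.07]
(np.float64(0.5325), np.float64(-0.244), np.float64(0.08)) ->cm [-0.09 -3.39  0.05]
(np.float64(0.5297), np.float64(-0.2638), np.float64(0.08)) ->cm [-0.09 -5.39  0.03]
(np.float64(0.5283), np.float64(-0.2737), np.float64(0.08)) ->cm [-0.09 -6.39  0.02]
```

>>> {"fn": "jog_arm", "kwargs": {"rows": [{"xyz": [-0.1, -1, 0], "delta_rot": [0, 0, 0], "fingers": 1}, {"xyz": [-0.1, -2, 0], "delta_rot": [0, 0, 0], "fingers": 1}, {"xyz": [-0.1, -3, 0], "delta_rot": [0, 0, 0], "fingers": 1}, {"xyz": [-0.1, -4, 0], "delta_rot": [0, 0, 0], "fingers": 1}, {"xyz": [-0.1, -5, 0], "delta_rot": [0, 0, 0], "fingers": 1}]}}

```text
clock: 16.87
tcp_pos: [0.5305, -0.2604, 0.0808]
orientation: [0.221, 3.131, 0.016]
contact_force: [-0.4, 4.1, -1.5]
grip_width: -0.0002
```

```bash
cat > ms.py <<'E'
from h import *
import sys
t=sys.argv[1]
im=imaging.grab_frame("side"); cv2.imwrite(f"pics/ms{t}.png",cv2.resize(im[140:230,270:370],None,fx=6,fy=6,interpolation=cv2.INTER_CUBIC))
E
python3 g.py w21; python3 ms.py 21; python3 m.py .08 -.02 -.03 -.04
```

```text
[ 0.5305 -0.2604  0.0808]
clk 16.92 tcp [ 0.5299 -0.2632  0.0803] rot
 [[-0.99   0.143  0.003]
 [ 0.143  0.99   0.008]
 [-0.002  0.009 -1.   ]] F [ 0.4 -0.1 -0.9] j [ 1.01  0.7  -0.9   1.83  0.67  0.94  1.24] gw 0.0002
d -0.01875661012634801 along 9.02802629841853e-05
clk 16.97 tcp [ 0.5299 -0.2626  0.0803] rot
 [[-0.99   0.143  0.003]
 [ 0.143  0.99   0.008]
 [-0.002  0.009 -1.   ]] F [-0.   0.8 -0.9] j [ 1.01  0.7  -0.9   1.84  0.67  0.94  1.24] gw -0.0001
(np.float64(0.5297), np.float64(-0.2638), np.float64(0.08)) ->cm [ 0.01 -0.12  0.03]
(np.float64(0.5283), np.float64(-0.2737), np.float64(0.08)) ->cm [ 0.   -1.12  0.02]
(np.float64(0.5269), np.float64(-0.2836), np.float64(0.08)) ->cm [-0.   -2.12  0.01]
```

View pics/w21.png

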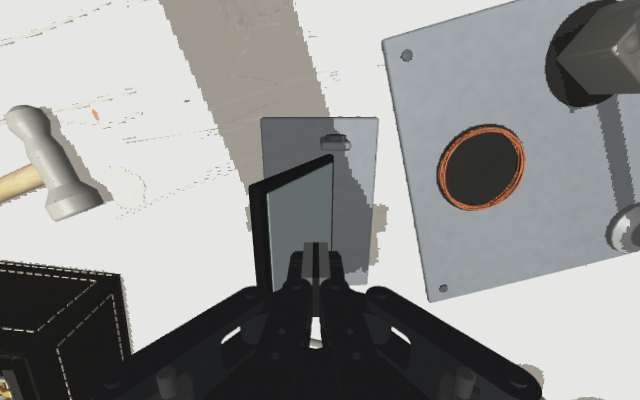

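View pics/ms21.png

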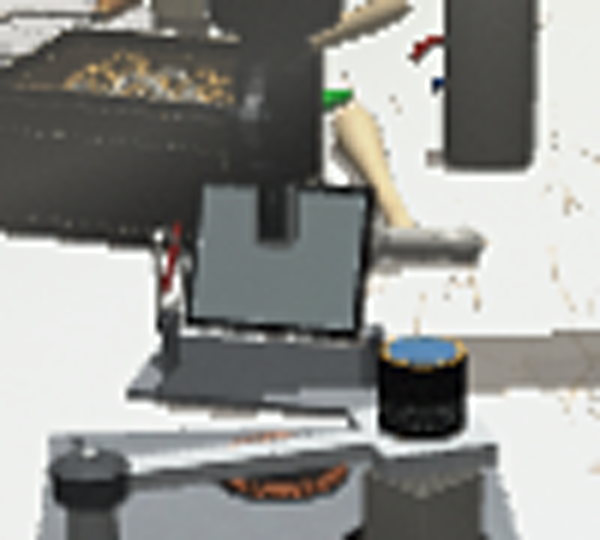

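```bash
cat > lean.py <<'E'
from h import *
import pickle,sys
def lean(tag,top,bot):
    info,o=pickle.load(open(tag+".pkl","rb"))
    h=np.array([.990,-.141,0]); n=np.array([.141,.990,0]); H=np.array([.5325,-.2440,.035])
    C=H-.052*h; res=[]
    for p in (top,bot):
        c,v=ray(info,p); t=((C-c)@h)/(v@h); q=c+v*t-C; res.append((q@n,q[2])); 
    (d1,z1),(d0,z0)=res
    print(tag,"top d,z",d1,z1,"len",np.hypot(d1,z1),"lean from hinge",np.arctan2(-d1,z1),"bot",d0,z0,"lean two pt",np.arctan2(d0-d1,z1-z0))
if __name__=="__main__":
    lean("w20",(217,170),(266,149)); lean("w21",(251,187),(332,155))
E
python3 lean.py
```

```text
w20 top d,z -0.014394638456611814 0.0916868798465954 len 0.0928099647252416 lean from hinge 0.15572663714699772 bot 0.0011077940691672757 0.015316662273334836 lean two pt 0.20026942871779738
w21 top d,z -0.04198554817289445 0.08137674809740982 len 0.09156943478196058 lean from hinge 0.4763184183940208 bot -0.004597613708725524 0.008800852910904627 lean two pt 0.47569905279849606
```

Lean is about 0.47, which agrees with the contact model (0.46). Pushing to d ≈ −0.040 should give 45°.

>>> {"fn": "jog_arm", "kwargs": {"rows": [{"xyz": [0, -0.5, 0], "delta_rot": [0, 0, 0], "fingers": 1}, {"xyz": [0, -1, 0], "delta_rot": [0, 0, 0], "fingers": 1}, {"xyz": [0, -1.4, 0], "delta_rot": [0, 0, 0], "fingers": 1}, {"xyz": [0, -1.8, 0], "delta_rot": [0, 0, 0], "fingers": 1}, {"xyz": [0, -2, 0], "delta_rot": [0, 0, 0], "fingers": 1}]}}

```text
clock: 17.38
tcp_pos: [0.527, -0.2828, 0.0801]
orientation: [0.226, 3.131, 0.013]
contact_force: [1.1, 2.4, 0.5]
grip_width: -0.0004
```

```bash
python3 g.py w22; python3 ms.py 22; python3 m.py .08 -.04
```

```text
[ 0.527  -0.2828  0.0801]
clk 17.43 tcp [ 0.527  -0.2831  0.0801] rot
 [[-0.99   0.144  0.003]
 [ 0.144  0.99   0.008]
 [-0.002  0.008 -1.   ]] F [0.1 2.4 0.1] j [ 1.04  0.71 -0.9   1.82  0.67  0.95  1.27] gw 0.0001
d -0.039386905844591265 along 4.8045830393750376e-05
clk 17.48 tcp [ 0.527  -0.283   0.0801] rot
 [[-0.99   0.144  0.003]
 [ 0.144  0.99   0.008]
 [-0.002  0.008 -1.   ]] F [0.5 0.3 0.4] j [ 1.04  0.71 -0.9   1.82  0.67  0.95  1.27] gw -0.0002
(np.float64(0.5269), np.float64(-0.2836), np.float64(0.08)) ->cm [ 0.   -0.06  0.01]
```

View pics/w22.png

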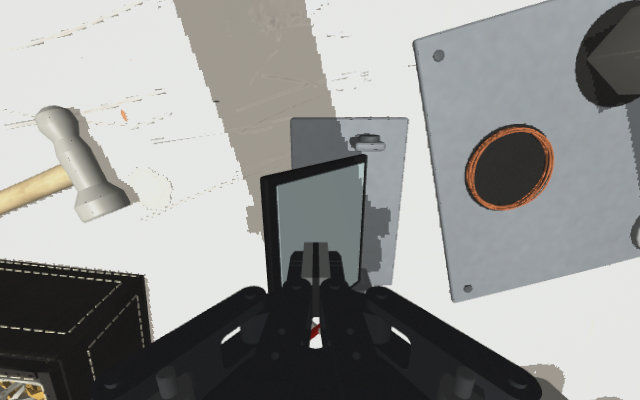

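View pics/ms22.png

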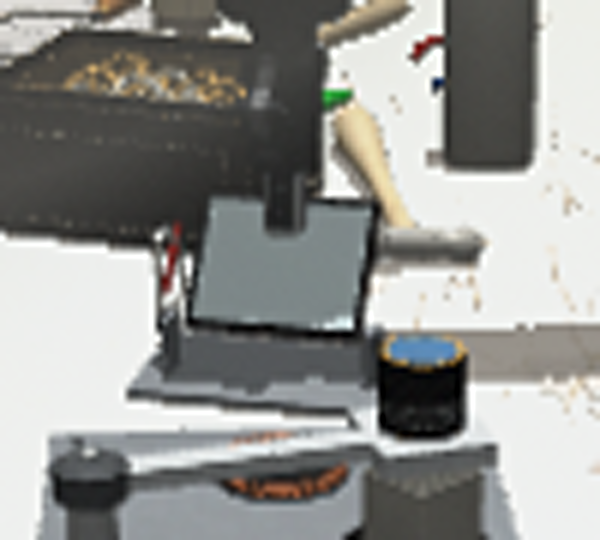

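```bash
python3 - <<'E'
from lean import *
lean("w22",(262,180),(366,156))
E
```

```text
w22 top d,z -0.06207641930328659 0.06895384637723147 len 0.09277992651286317 lean from hinge 0.732958966441125 bot -0.005508556881939998 0.01096794954741162 lean two pt 0.7730200276288091
```

Lean is about 0.73–0.78. I'll back off, lift and look at the scale.

>>> {"fn": "jog_arm", "kwargs": {"rows": [{"xyz": [0, 1, 0], "delta_rot": [0, 0, 0], "fingers": 1}, {"xyz": [0, 3, 0], "delta_rot": [0, 0, 0], "fingers": 1}, {"xyz": [0, 5, -2], "delta_rot": [0, 0, 0], "fingers": 1}, {"xyz": [-2, 6, -5.5], "delta_rot": [0, 0, 0], "fingers": 1}, {"xyz": [-4, 6, -9], "delta_rot": [0, 0, 0], "fingers": 1}]}}

```text
clock: 17.9
tcp_pos: [0.5741, -0.226, 0.1712]
orientation: [-0.218, -3.133, -0.014]
contact_force: [2.3, 0.6, 0.0]
grip_width: 0.0001
```

>>> {"fn": "jog_arm", "kwargs": {"rows": [{"xyz": [-2, 1, -2], "delta_rot": [0, 0, 0], "fingers": 1}, {"xyz": [-4, 2, -3], "delta_rot": [0, 0, 0], "fingers": 1}, {"xyz": [-6, 2, -3], "delta_rot": [0, 0, 0], "fingers": 1}, {"xyz": [-6, 2, -3], "delta_rot": [0, 0, 0], "fingers": 1}, {"xyz": [-6, 2, -3], "delta_rot": [0, 0, 0], "fingers": 1}]}}

```text
clock: 18.32
tcp_pos: [0.6368, -0.214, 0.201]
orientation: [-0.217, -3.133, -0.014]
contact_force: [-0.1, -1.1, 0.0]
grip_width: 0.0001
```

```bash
python3 g.py w23 ; python3 g.py w24 mirror_hinge mirror_edge; python3 ms.py 24
```

```text
[ 0.6368 -0.214   0.201 ]
clk 18.37 tcp [ 0.6358 -0.2144  0.2007] rot
 [[-0.99   0.138 -0.001]
 [ 0.138  0.99   0.009]
 [ 0.003  0.008 -1.   ]] F [ 1.  -0.7 -0.4] j [ 0.85  0.68 -0.95  1.54  0.57  1.22  1.24] gw 0.0
mirror_hinge [272.9  89.4] 0.65 [ 0.5345 -0.2376  0.072 ]
mirror_edge [187.6  86.3] 0.76 [ 0.5207 -0.3142  0.072 ]
mirror_edge [549.1 111.8] 0.42 [0.5892 0.0203 0.072 ]
[ 0.6358 -0.2144  0.2007]
clk 18.52 tcp [ 0.6353 -0.2151  0.2007] rot
 [[-0.99   0.139 -0.002]
 [ 0.139  0.99   0.009]
 [ 0.003  0.008 -1.   ]] F [0.1 0.  0.8] j [ 0.85  0.68 -0.95  1.55  0.57  1.22  1.24] gw 0.0
```

View pics/w24.png

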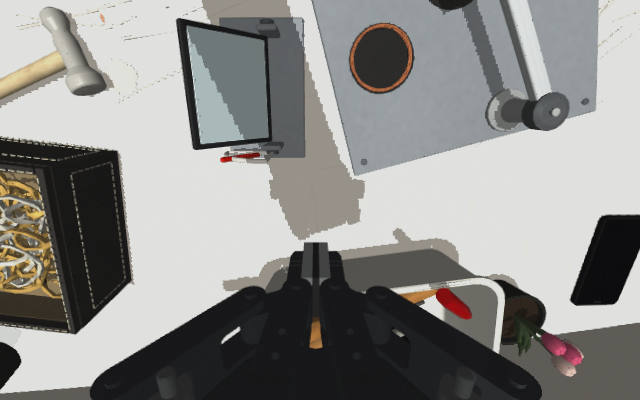

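View pics/ms24.png

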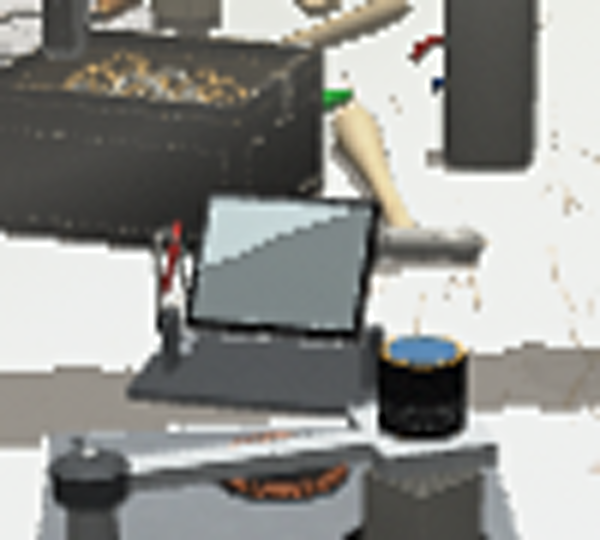

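```bash
python3 - <<'E'
from h import *
import pickle
info,o=pickle.load(open("w24.pkl","rb"))
h=np.array([.990,-.141,0]); n=np.array([.141,.990,0]); H=np.array([.5325,-.2440,.035])
def fit(p,al):
    best=min(np.arange(0,1.4,.005),key=lambda a:np.linalg.norm(proj(info,H+al*h+.086*(np.cos(a)*np.array([0,0,1])-np.sin(a)*n))-p))
    print(p,al,best,proj(info,H+al*h+.086*(np.cos(best)*np.array([0,0,1])-np.sin(best)*n)))
fit((187.6,86.3),0);fit((180,20),-.052);fit((195,149),.052)
print(proj(info,H),proj(info,H-.052*h),proj(info,H+.052*h))
im=cv2.imread("pics/w24.png");cv2.imwrite("pics/w24z.png",cv2.resize(im[0:175,165:315],None,fx=3.4,fy=3.4,interpolation=cv2.INTER_CUBIC))
E
```

```text
(187.6, 86.3) 0 0.795 [187.65326816  86.77308621]
(180, 20) -0.052 0.8250000000000001 [177.62932455  16.51006798]
(195, 149) 0.052 0.8150000000000001 [194.99413725 148.94513991]
[271.31819071  90.21322869] [268.92912224  34.01603612] [273.53810224 140.79118812]
```

View pics/w24z.png

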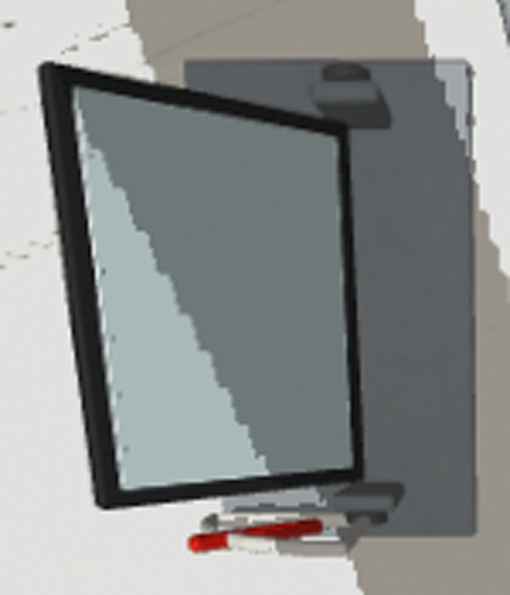

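```bash
python3 - <<'E'
from h import *
t=imaging.grab_frame("top"); cv2.imwrite("pics/t25.png",cv2.resize(t[150:270,260:440],None,fx=4.4,fy=4.4,interpolation=cv2.INTER_CUBIC))
for cam in ("side","top"):
    I=t if cam=="top" else imaging.grab_frame("side")
    hsv=cv2.cvtColor(I,cv2.COLOR_BGR2HSV); u=proj(cam,(.4395,-.040,.11)).astype(int)
    m=np.zeros(I.shape[:2],np.uint8); s=np.s_[u[1]-9:u[1]+10,u[0]-12:u[0]+13]
    m[s]=((hsv[...,0]>95)&(hsv[...,0]<125)&(hsv[...,1]>90))[s]
    ys,xs=np.nonzero(m); print(cam,u,xs.mean(),ys.mean(),at_z(cam,(xs.mean(),ys.mean()),.110))
o=r.get_obs();print(o["clock"],o["contact_force"],o["qvel"].round(3))
E
```

```text
side [339 197] 339.62857142857143 198.2 [ 0.44026771 -0.03728689  0.11      ]
top [328 234] 328.9166666666667 234.26190476190476 [ 0.44086016 -0.03983874  0.11      ]
18.6667 [-0.30052748 -0.15201989  0.45599377] [-0.003  0.002 -0.001 -0.006  0.001 -0.     0.002]
```

View pics/t25.png

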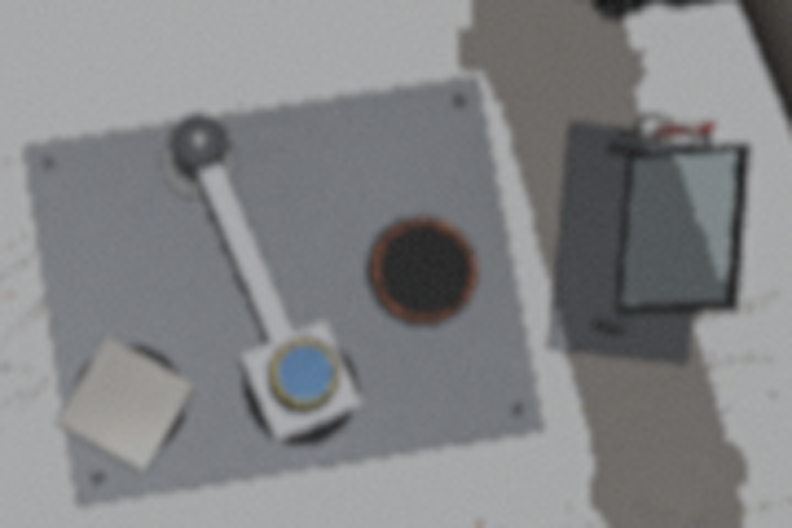

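The top view shows the loupe centred on the middle pad over the doming block, near (305,373). The mirror is leaning back near (680,228), and the robot is clear of everything. I'm handing in.

```bash
python3 -c "
from bench import r
print(r.hand_in())"
```

```text
the job is handed in; nothing more can be done
None
```

I seated the loupe in the window and let it go, swung the arm until it was over the doming block, tipped the mirror back to about 45 degrees and handed in at about 18.7 s. `hand_in` gave no verdict.

- **Loupe:** The foot went in without a turning search, because I had set its yaw from the side view. It sat about 11.6 mm below the arm's top face, and a ±3 degree wiggle under light pressure moved it no deeper. The wrist and side pictures after release show it upright and seated.
- **Arm:** The top and side cameras put the loupe's axis 1–3 mm from the doming block's measured centre (limit 14 mm). No pad piece looked moved in the pictures, but I did not measure their shifts.
- **Mirror:** My estimates of the lean were 0.73–0.77 rad while the finger was still on it and 0.80–0.83 rad after backing off. They disagree by up to 0.1 rad, but all lie within 0.665–0.905. I could not read the red mark on the scale closely.
- **Robot:** At hand-in it was clear of everything, with contact force near zero.
- **Force during the swing:** The finger's shoulder pressed on the bar's top edge with 22–27 N. That is under the 40 N limit set for the arm and gripper body. I raised the tool and the force dropped to about 5 N.

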